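Index the lock ring of a filter holder and bolt it

ROBOT

A 6-joint arm with a two-finger parallel gripper is mounted at the origin on the work surface. World frame = base frame: x ahead of the robot, y to its left, z up, the work surface at z = 0. Lengths are in m, angles in rad, forces in N, time in s.
With the tool pointing down it reaches from about 0.275 to 0.825 m from the base axis. Payload 4.9 kg.
Tool frame: the origin (TCP) lies midway between the tips of the shut fingers; the grasp point (between the pads) lies grip_depth behind it (grip_depth is the distance from the TCP to the grasp point, in m); z points along the fingers, x is the direction in which the jaws open and shut, and the axes are right-handed (so a half turn about z gives the same grasp; the last joint's range is limited). The gripper opens to 85 mm and grips with 20 to 120 N. Pads are 22 mm wide; open, the fingers measure 114 mm over their backs; the gripper's body (76 mm by 85 mm) begins 54 mm behind the grasp point. The pads swing forward as they close: fully open they stand 13 mm farther back than shut.
Start: joints at [1.14, 0.326, -0.193, 1.052, 0, 1.437], TCP at [0.161, 0.526, 0.231] pointing down, gripper open.
Joint ranges: [-2.65, 2.65], [-0.97, 1.79], [-1.3, 1.35], [-1.93, 2.1], [-1.47, 1.37], [-3.14, 3.14]. Speed limits (rad/s): [2.57, 2.57, 3.14, 3.14, 3.14, 3.14].

INTERFACE

Orientations are given as a 3x3 rotation matrix whose columns are the frame's x, y, z axes.
In Python, from plant import * gives the robot as it stands.
- The arm moves only by the tool arm_command, never from a script. Its argument "moves" is a list of rows, each a list of 5 numbers: the shift along the tool's x, y, z in m, then the turn about the tool's z in rad, then the opening in per cent of the stroke, from 0 (shut) to 100 (fully open). In form: [[dx, dy, dz, twist, fingers], ...]. A call has 1 to 12 rows; each row shifts and turns the pose as measured when the row begins, along the tool's axes as they then stand; what a row does not reach is not made up. A row lasts 1/10 s, in which the tool goes at most 50 mm and 8.59 degrees, less where a joint would pass 70% of its speed; a pose out of reach is approached as far as the arm can. A call with a gripper value outside its range is refused whole. The fingers move at their own pace and stop on an object; the grip force is fixed at half the most. Time passes only in rows, so rows that do not move let the fingers close. It gives the time, the measured TCP pose, the force and the opening at its end, in the units of the state.
- state(): the state, without advancing time (a new reading comes with each control period).
- read_camera(name): name is "scene" or "top" or "wrist"; returns (picture, depth): 400x640x3 uint8, red, green, blue; 400x640 float32, m along the optical axis (not along the pixel's ray), 0 where there is no reading.
- get_calibration(name): a dict with "camera_matrix" (3x3 intrinsics, pixels), "origin" and "orientation" of the camera in the world; the wrist camera has in their place "T_tool_cam" (4x4, takes a point from camera to tool coordinates, whose origin is the TCP and whose axes are the tool frame's). Camera axes: x right, y down, z forward; pixel columns grow to the right and rows downward; lengths in m; the calibration is good to about 2 mm. The wrist camera is an equidistant fisheye: a pixel r from the principal point sees the ray r / f radians off the axis. A picture is of the moment at which its call begins: read the wrist's pose just before it. get_calibration takes no time and is no camera call.
- finish_job(): hands the job in, once; it reports no verdict.
The state is a dict: "time_s": time; "joint_positions": joint angles; "qd": joint speeds; "joint_torque": joint torques, N m; "tcp_pos": TCP position; "orientation": TCP orientation; "contact_force": force on the tool from outside, world axes, zero at the start; "wrist_torque": the same for the moment, N m; "gripper_width": finger opening in m.
Only numpy, scipy, OpenCV 4.12 (cv2) and the standard library are available. Lean on these libraries where they do the work, as an engineer would, in place of code of your own. Each camera call takes 0.05 s, during which the arm holds its last target.

TASK

Push on the ears of the filter holder's loose lock ring to turn it clockwise (seen from above), flat in its seat, until the spring pin drops by itself into the ring's narrow notch, then keep leaning on that ear with about 15 N for half a second to prove that the pin holds, never with more than 25 N. Then push the hand bolt by its post fully home into the ring's wide slot and press it against its stop, again with about 15 N for half a second. Do not touch the pin or the things standing around, and leave ring, pin and bolt like that.

Things in the scene. Friction and masses are not known exactly. Their poses are not given: they have to be found in the camera images.
- holder: Fixed aluminium filter holder. Origin on its vertical axis at bench height. Round body 148 mm across, top at 44 mm; on it a spigot 80 mm across up to 58 mm with a white filter sheet. At +x a bracket (34 mm wide, 64 to 130 mm from the axis, top at 60 mm) carries the spring pin; at +y a guide (40 mm wide, 65 to 140 mm from the axis, rails up to 58 mm) carries the hand bolt.
- holder_axis (a point): Point on the holder's axis, 61 mm above the bench, about 1.5 mm above the ring's main upper face; axes as the holder's.
- ring: Loose steel ring around the spigot, 0.68 to 0.96 kg. Origin on its axis at its underside, 44 mm above the bench. Outside 132 mm, bore 82 mm, upper face 15.5 mm above its underside. Narrow notch in the rim at its +x, wide slot at its +y, four ears. To be turned clockwise by 34 to 109 degrees until its x axis lies along the holder's. Lifted over 6 mm it is out of its seat.
- notch (a point): Middle of the mouth of the ring's narrow notch (11.5 mm wide, 10 mm deep), on the rim, 66 mm from the ring's axis, 8.5 mm above its underside.
- slot (a point): Middle of the mouth of the ring's wide slot (16 mm wide, 17 mm deep), on the rim, 66 mm from the ring's axis, 90 degrees counter-clockwise from the notch.
- ear (a point): Top of one ear, 68 mm from the ring's axis, 45 degrees counter-clockwise from the notch; three like it follow at quarter turns. An ear is an upright plate in a radial plane, 10 mm thick, 52 to 78 mm from the axis, 59.5 to 81.5 mm above the bench. Turning takes 4 to 15 N at an ear, varying, less as the pin drops in, then rising to a stop. Over 25 N on the ring is damage.
- pin (a joint): Travel in m of the spring pin, 10 mm wide, round-nosed, at the holder's +x, 53 mm above the bench; a spring of 3 to 4 N drives it level towards the axis. About 0 while riding on the ring's rim, 0.008 when dropped into the notch, where the ring keeps 0.75 mm of play either way. Over 20 N between ring and pin is damage. The robot must not touch it.
- pin_nose (a point): Front point of the spring pin's nose.
- bolt (a joint): Travel in m of the hand bolt, sliding level along the holder's -y to the axis: 0 drawn back, 0.018 fully home at its stop. Tongue 12 mm wide; its end goes from 71 to 53 mm from the axis, into the slot. Takes about 4 N to slide, more when faster, stays where left. Over 25 N on it, or 20 N between it and the ring, is damage.
- bolt_post (a point): Top centre of the hand bolt's upright thumb post, 16 x 16 mm, standing from 56 to 89.5 mm above the bench; 119 mm from the holder's axis with the bolt drawn back, 101 mm at home. Push on its outer side.
- jar: Bystander: brown glass jar, 60 mm across, 110 mm tall, origin under its centre. Leave alone.
- beaker: Bystander: clear plastic beaker, 80 mm across, 100 mm tall, origin under its centre. Leave alone.
- carton: Bystander: cardboard carton 120 x 200 x 60 mm, origin under its centre. Leave alone.
Things that resemble listed ones, but are neither listed nor needed, are in the scene too. Several things look just like the holder: the one meant starts farthest to the robot's left.

How it is judged:
On the way, in this order (a step that is already met when the one before it is completed fails the run):
1. the ring is turned, flat in its seat, until the spring pin has dropped into its narrow notch, and is then leaned on with at least 10 N, the bolt still drawn back (y of notch in the frame of holder between -0.003 and 0.003 m and x of notch in the frame of holder above 0.05 m and value of joint pin above 0.005 m and distance between ring and holder_axis below 0.022 m and angle between ring's own z axis and vertical below 0.05 rad and value of joint bolt below 0.008 m and contact force between the fingers and ring above 10 N), for 0.3 s.
2. the bolt is pushed home into the ring's wide slot and pressed against its stop with at least 10 N (y of notch in the frame of holder between -0.003 and 0.003 m and x of notch in the frame of holder above 0.05 m and value of joint pin above 0.005 m and distance between ring and holder_axis below 0.022 m and angle between ring's own z axis and vertical below 0.05 rad and value of joint bolt above 0.0165 m and contact force between the fingers and bolt above 10 N), for 0.3 s.
At the end, for the whole second after the job is handed in: The ring lies flat in its seat and at rest, its narrow notch at the spring pin to within 3 mm sideways, the pin at least 5 mm into it, and the bolt pushed in at least 16.5 of its 18 mm, in the wide slot (y of notch in the frame of holder between -0.003 and 0.003 m and x of notch in the frame of holder above 0.05 m and value of joint pin above 0.005 m and distance between ring and holder_axis below 0.022 m and angle between ring's own z axis and vertical below 0.05 rad and value of joint bolt above 0.0165 m and linear speed of ring below 0.01 m/s and angular speed of ring below 0.05 rad/s); the robot touches nothing.
It fails at once if the ring or the bolt is pushed by the robot with more than 25 N (contact force between any of the fingers, the arm and ring above 25 N or contact force between any of the fingers, the arm and bolt above 25 N).
It fails at once if the ring is forced with more than 20 N against the pin or the bolt (contact force between any of pin, bolt and ring above 20 N).
It fails at once if the robot touches the spring pin (contact force between any of the fingers, the arm and pin above 1 N).
It fails at once if the ring is lifted or tipped out of its seat (z of ring in the frame of holder above 0.05 m or angle between ring's own z axis and vertical above 0.12 rad).
It fails at once if a bystander is moved (distance of any of jar, beaker, carton from where it was at the start of the episode above 0.015 m).
It also fails if it takes over 72 s, if anything falls off the work surface, if the arm or the gripper's body presses on something with over 40 N, if the wrist force passes 120 N, or if a joint passes its speed limit or range.

## Working session

There is one attempt and no reset: what is moved stays moved. The work goes in short steps, Python scripts to look and compute and a tool call to move; the robot and the scene stay as the last step left them, time stands still between calls to the robot, and variables do not carry over. Pictures are saved under pics/ and viewed, and the job is handed in when it is done.

Besides the shell and the picture viewer there is one more tool, called after "Emit:" as name(argument=value, ...), one argument or row to a line, values as JSON. arm_command: Moves the arm, as the interface text tells. Its arguments: {"type":"object","properties":{"moves":{"type":"array"}},"required":["moves"]}

```bash
ls; mkdir -p pics; python3 - <<'E'
from plant import *
import cv2, numpy as np
s=state(); print({k:np.round(v,3) if not isinstance(v,dict) else v for k,v in s.items()})
for n in ["scene","top","wrist"]:
    im,d=read_camera(n); cv2.imwrite(f"pics/{n}0.png",im[:,:,::-1]); np.save(f"pics/{n}0.npy",d)
    print(n,get_calibration(n))
E
```

```text
pics
{'time_s': np.float64(0.0), 'joint_positions': array([ 1.14 ,  0.327, -0.194,  1.052,  0.   ,  1.437]), 'qd': array([ 0.001, -0.001,  0.   , -0.   , -0.   , -0.001]), 'joint_torque': array([-1.0000e-03, -4.4340e+01,  2.6244e+01,  1.5000e-02, -0.0000e+00,
        0.0000e+00]), 'tcp_pos': array([0.161, 0.525, 0.23 ]), 'orientation': array([[ 0.292,  0.956, -0.001],
       [ 0.956, -0.292, -0.002],
       [-0.002, -0.   , -1.   ]]), 'contact_force': array([ 0.14 , -0.31 , -0.325]), 'wrist_torque': array([0.037, 0.017, 0.023]), 'gripper_width': np.float64(0.085)}
scene {'camera_matrix': array([[494.94898039,   0.        , 316.48202067],
       [  0.        , 494.94898039, 200.36698155],
       [  0.        ,   0.        ,   1.        ]]), 'origin': array([ 1.57272308, -0.33617111,  1.05706163]), 'orientation': array([[ 0.30045009,  0.62872463, -0.7172413 ],
       [ 0.95379078, -0.20088004,  0.22345102],
       [-0.0035903 , -0.75123402, -0.66002618]])}
top {'camera_matrix': array([[486.47157693,   0.        , 314.89127662],
       [  0.        , 486.47157693, 197.13154948],
       [  0.        ,   0.        ,   1.        ]]), 'origin': array([0.33163016, 0.00776163, 1.50826003]), 'orientation': array([[-0.01827652, -0.99089572,  0.13338532],
       [-0.99981269,  0.01726307, -0.00875055],
       [ 0.00636825, -0.13352026, -0.99102562]])}
wrist {'camera_matrix': array([[309.70691629,   0.        , 318.34892405],
       [  0.        , 309.70691629, 196.90669291],
       [  0.        ,   0.        ,   1.        ]]), 'T_tool_cam': array([[ 9.99998679e-01, -1.32036238e-03,  9.48400586e-04,
         1.03963149e-03],
       [ 1.02593722e-03,  9.65104344e-01,  2.61863614e-01,
        -6.59961159e-02],
       [-1.26106039e-03, -2.61862295e-01,  9.65104423e-01,
        -1.43311582e-01],
       [ 0.00000000e+00,  0.00000000e+00,  0.00000000e+00,
         1.00000000e+00]])}
```

View pics/top0.png

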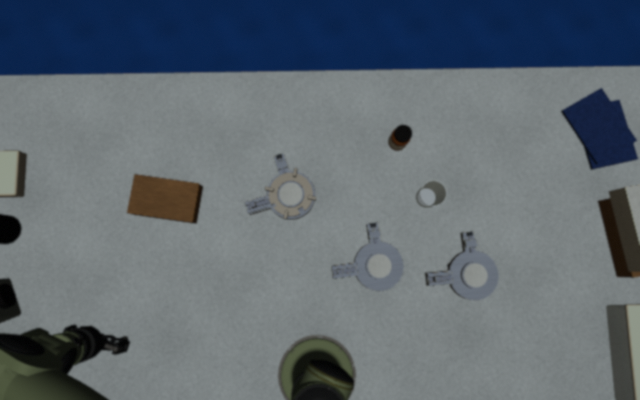

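View pics/scene0.png

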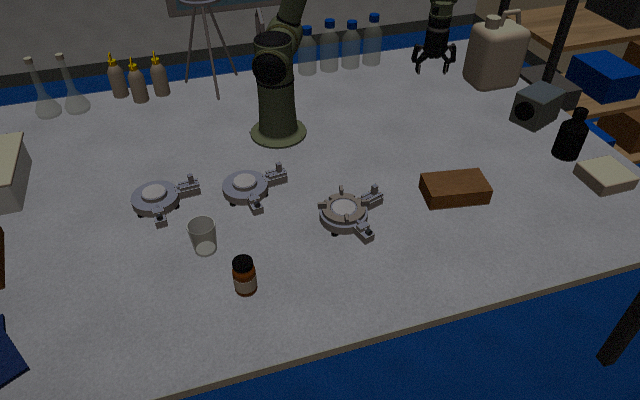

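View pics/wrist0.png

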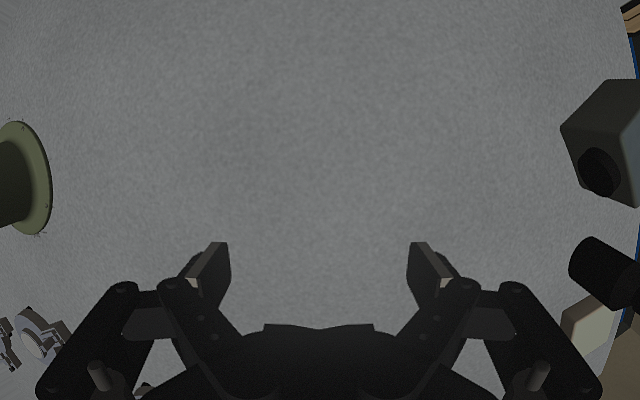

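```bash
python3 - <<'E'
import cv2
a=cv2.imread("pics/top0.png")[140:235,225:335]; cv2.imwrite("pics/topc.png",cv2.resize(a,None,fx=6,fy=6,interpolation=cv2.INTER_CUBIC))
a=cv2.imread("pics/scene0.png")[175:250,300:400]; cv2.imwrite("pics/scenec.png",cv2.resize(a,None,fx=7,fy=7,interpolation=cv2.INTER_CUBIC))
E
```

```text
(no output)
```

View pics/topc.png

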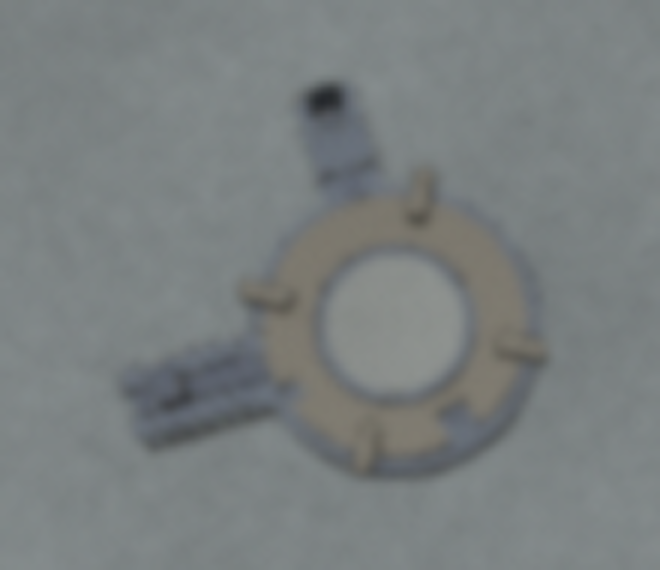

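View pics/scenec.png

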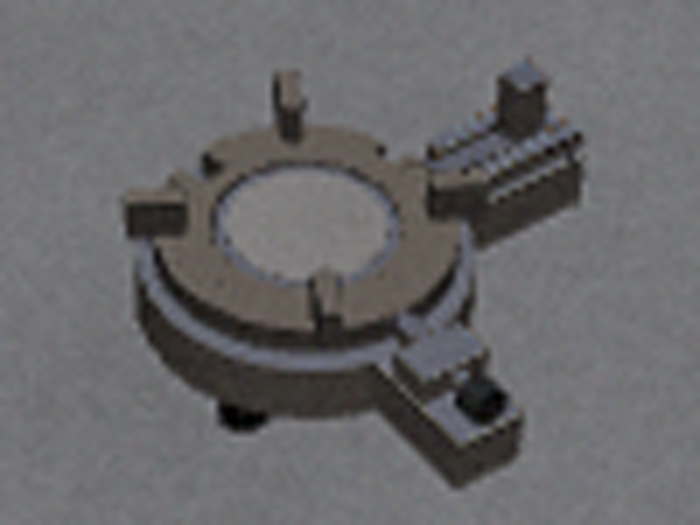

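```bash
cat > h.py <<'E'
import numpy as np, cv2
from plant import *
def ray(name,u,v,T=None):
    c=get_calibration(name);K=c["camera_matrix"]
    if name!="wrist":
        R=np.array(c["orientation"]);o=np.array(c["origin"])
        d=R@np.array([(u-K[0,2])/K[0,0],(v-K[1,2])/K[1,1],1])
    else:
        p=np.array([u-K[0,2],v-K[1,2]]);r=np.hypot(*p);th=r/K[0,0]
        dc=np.array([*(np.sin(th)*p/max(r,1e-9)),np.cos(th)])
        Tw=T@c["T_tool_cam"];o=Tw[:3,3];d=Tw[:3,:3]@dc
    return o,d
def atz(name,u,v,z,T=None):
    o,d=ray(name,u,v,T);return o+d*(z-o[2])/d[2]
def pose(s=None):
    s=s or state();T=np.eye(4);T[:3,:3]=s["orientation"];T[:3,3]=s["tcp_pos"];return T
def proj(P,T):
    c=get_calibration("wrist");K=c["camera_matrix"]
    P=np.atleast_2d(P);Tw=T@c["T_tool_cam"]
    q=(P-Tw[:3,3])@Tw[:3,:3];rr=np.hypot(q[:,0],q[:,1]);th=np.arctan2(rr,q[:,2])
    return np.c_[K[0,2]+K[0,0]*th*q[:,0]/rr,K[1,2]+K[0,0]*th*q[:,1]/rr]
def tomove(dw,R):  # world vector to tool
    return np.array(R).T@np.array(dw)
E
python3 - <<'E'
from h import *
C=atz("top",225+395/6,140+325/6,.0595);print("C",C)
for n,u,v,z in [("ear77",265,293,.08),("ear-10",420,187,.08),("ear167",367,443,.08),("ear259",528,349,.08),("knob",323,97,.06),("br",345,155,.06),("post",172,387,.0895),("guideL",125,385,.058),("guideR",155,442,.058),("notch",283,392,.0595),("slot",460,415,.0595)]:
    p=atz("top",225+u/6,140+v/6,z);print(n,p.round(3),np.hypot(*(p-C)[:2]).round(3),np.degrees(np.arctan2(*(p-C)[1::-1])).round(1))
for n,u,v in [("jar",400,136),("beaker",430,193),("carton",165,197)]: print(n,atz("top",u,v,.05).round(3))
E
```

```text
C [0.5368766  0.06712762 0.0595    ]
ear77 [0.551 0.13  0.08 ] 0.065 77.3
ear-10 [0.603 0.053 0.08 ] 0.068 -12.0
ear167 [0.476 0.081 0.08 ] 0.063 167.5
ear259 [0.521 0.001 0.08 ] 0.068 -103.6
knob [0.654 0.102 0.06 ] 0.122 16.7
br [0.624 0.091 0.06 ] 0.09 15.5
post [0.504 0.175 0.089] 0.113 107.0
guideL [0.509 0.202 0.058] 0.138 101.6
guideR [0.48  0.188 0.058] 0.133 115.2
notch [0.504 0.123 0.06 ] 0.065 120.2
slot [0.491 0.035 0.06 ] 0.056 -145.2
jar [ 0.713 -0.271  0.05 ]
beaker [ 0.534 -0.354  0.05 ]
carton [0.536 0.447 0.05 ]
```

Emit:
arm_command(
  moves=[
    [-0.022,0.041,0,0,0],
    [-0.022,0.041,0,0,0],
    [-0.022,0.041,0,0,0],
    [-0.022,0.041,0,0,0],
    [-0.022,0.041,0,0,0],
    [-0.022,0.041,0,0,0],
    [-0.022,0.041,0,0,0],
    [-0.022,0.041,0,0,0],
    [-0.022,0.041,0,0,0],
    [-0.022,0.041,0,0,0],
    [-0.022,0.041,0,0,0],
  ],
)

```text
time_s: 1.25
tcp_pos: [0.5308, 0.1543, 0.228]
orientation: [[0.28, 0.96, -0.003], [0.96, -0.28, -0.0], [-0.001, -0.003, -1.0]]
contact_force: [0.5, 1.0, -0.4]
gripper_width: 0.0002
```

Emit:
arm_command(
  moves=[
    [0,0,0,-0.149,0],
    [0,0,0,-0.149,0],
    [0,0,0,-0.149,0],
    [0,0,0,-0.149,0],
    [0,0,0,-0.149,0],
    [0,0,0,-0.149,0],
    [0,0,0,-0.149,0],
    [0,0,0,-0.149,0],
    [0,0,0,-0.149,0],
    [0,0,0,-0.149,0],
    [0,0,0,-0.149,0],
  ],
)

```text
time_s: 2.35
tcp_pos: [0.5338, 0.1464, 0.2231]
orientation: [[-0.979, 0.201, -0.01], [0.201, 0.98, -0.002], [0.009, -0.004, -1.0]]
contact_force: [0.1, 0.6, -0.1]
gripper_width: 0.0001
```

```bash
python3 - <<'E'
from h import *
s=state();T=pose(s);im,d=read_camera("wrist");np.save("pics/T1.npy",T);cv2.imwrite("pics/w1.png",im[:,:,::-1]);np.save("pics/w1d.npy",d)
s=state();print(s["tcp_pos"],T[:3,3],s["qd"].round(3),s["joint_positions"].round(2))
C=[.537,.067,.0595];print(proj(C,T))
E
```

```text
[0.53380449 0.14637456 0.22302816] [0.53383778 0.14638802 0.22308503] [-0.    -0.002 -0.     0.     0.     0.302] [ 0.13  0.35 -0.19  1.05 -0.   -1.24]
[[297.66592165 103.25409028]]
```

View pics/w1.png

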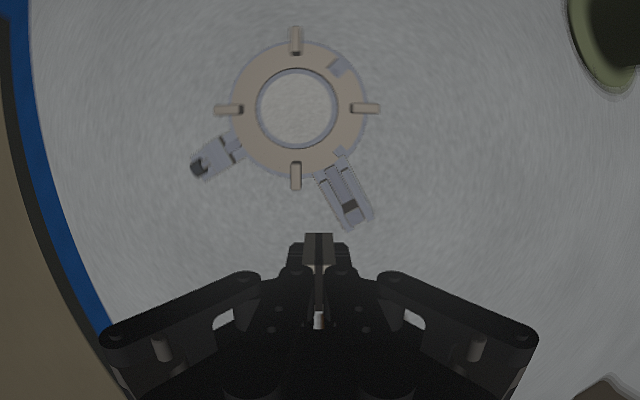

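```bash
cat > ov.py <<'E'
from h import *
def circ(c,r,z,n=120):
    a=np.linspace(0,2*np.pi,n);return np.c_[c[0]+r*np.cos(a),c[1]+r*np.sin(a),np.full(n,z)]
def loc(c,yaw,pts):
    pts=np.array(pts,float);R=np.array([[np.cos(yaw),-np.sin(yaw)],[np.sin(yaw),np.cos(yaw)]])
    return np.c_[pts[:,:2]@R.T+c[:2],pts[:,2]]
def rect(x0,x1,y0,y1,z): return [[x0,y0,z],[x1,y0,z],[x1,y1,z],[x0,y1,z],[x0,y0,z]]
def overlay(im,T,c,ry,hy,box,f,out,bolt=0.):
    a=cv2.resize(np.ascontiguousarray(im[box[1]:box[3],box[0]:box[2],::-1]),None,fx=f,fy=f,interpolation=cv2.INTER_CUBIC)
    L=[(circ(c,.066,.0595),(0,255,0)),(circ(c,.040,.058),(0,255,0)),(circ(c,.041,.0595),(0,0,255))]
    for k in range(4):
        L.append((loc(c,ry+np.pi/4+k*np.pi/2,rect(.052,.078,-.005,.005,.0815)),(0,255,255)))
    L.append((loc(c,ry,rect(.056,.066,-.00575,.00575,.0595)),(255,0,255)))
    L.append((loc(c,ry+np.pi/2,rect(.049,.066,-.008,.008,.0595)),(255,0,255)))
    L.append((loc(c,hy,rect(.064,.130,-.017,.017,.060)),(255,128,0)))
    L.append((loc(c,hy+np.pi/2,rect(.065,.140,-.020,.020,.058)),(255,128,0)))
    L.append((loc(c,hy+np.pi/2,rect(.111-bolt,.127-bolt,-.008,.008,.0895)),(0,0,255)))
    for P,col in L:
        q=((proj(P,T)-[box[0],box[1]]+.5)*f).astype(int);cv2.polylines(a,[q.reshape(-1,1,2)],False,col,1)
    cv2.imwrite(out,a)
E
python3 - <<'E'
from ov import *
im=cv2.imread("pics/w1.png")[:,:,::-1];T=np.load("pics/T1.npy")
overlay(im,T,np.array([.537,.067]),np.radians(122),np.radians(17),(180,10,400,240),3.2 if 0 else 2.5,"pics/o1.png")
E
```

```text
(no output)
```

View pics/o1.png

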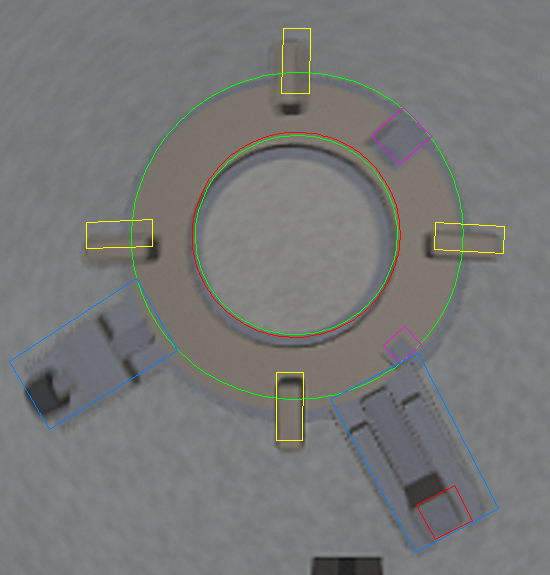

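```bash
python3 - <<'E'
from ov import *
im=cv2.imread("pics/w1.png")[:,:,::-1];T=np.load("pics/T1.npy")
overlay(im,T,np.array([.540,.0702]),np.radians(122.),np.radians(17),(180,10,400,240),2.6,"pics/o2.png")
E
```

```text
(no output)
```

View pics/o2.png

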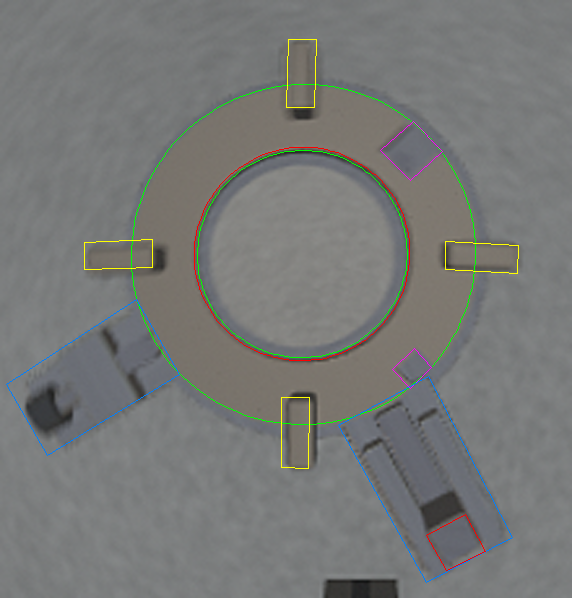

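Emit:
arm_command(
  moves=[
    [-0.022,-0.013,0.018,0,0],
    [-0.022,-0.013,0.018,0,0],
    [-0.022,-0.013,0.018,0,0],
    [-0.022,-0.013,0.018,0,0],
    [0,0,0,0,0],
    [0,0,0,0,0],
  ],
)

```text
time_s: 3.0
tcp_pos: [0.6108, 0.0762, 0.1474]
orientation: [[-0.978, 0.21, -0.01], [0.21, 0.978, -0.002], [0.01, -0.004, -1.0]]
contact_force: [0.3, 0.1, 0.5]
gripper_width: 0.0
```

Emit:
arm_command(
  moves=[
    [0,0,0.025,0,0],
    [0,0,0.025,0,0],
    [0,0,0,0,0],
  ],
)

```text
time_s: 3.3
tcp_pos: [0.6102, 0.0777, 0.0986]
orientation: [[-0.977, 0.212, -0.008], [0.212, 0.977, -0.001], [0.008, -0.003, -1.0]]
contact_force: [-0.1, 0.1, 0.0]
gripper_width: -0.0001
```

```bash
python3 - <<'E'
from ov import *
s=state();T=pose(s);im,d=read_camera("wrist");np.save("pics/T2.npy",T);cv2.imwrite("pics/w2.png",im[:,:,::-1])
print(T[:3,3],proj(T[:3,3],T))
overlay(im,T,np.array([.540,.0702]),np.radians(122.),np.radians(17),(120,0,520,290),2,"pics/o3.png")
E
```

```text
[0.6101944  0.07767034 0.09860694] [[319.08957712 246.65682268]]
```

View pics/o3.png

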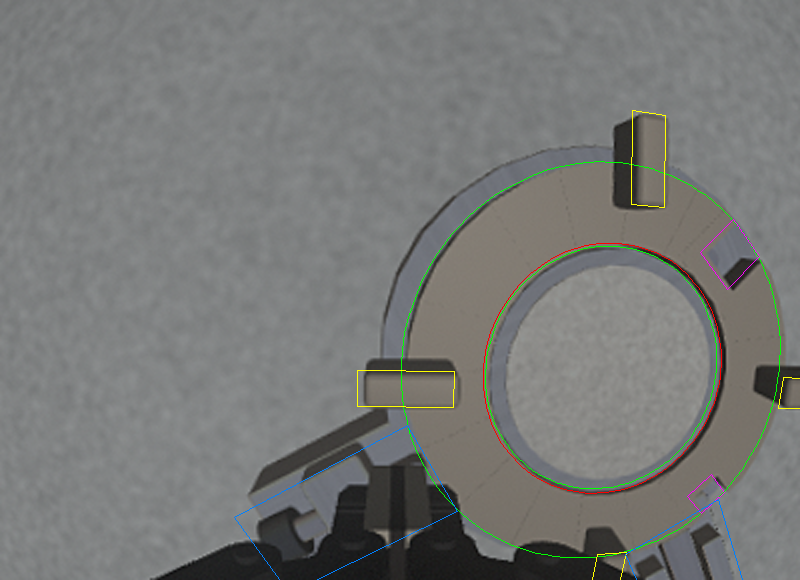

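Emit:
arm_command(
  moves=[
    [0,0,0.016,0,0],
    [0,0,0.015,0,0],
    [0,0,0,0,0],
    [0,0,0,0,0],
  ],
)

```text
time_s: 3.75
tcp_pos: [0.6139, 0.0795, 0.0747]
orientation: [[-0.977, 0.212, 0.002], [0.212, 0.977, -0.001], [-0.002, -0.0, -1.0]]
contact_force: [-0.1, 0.1, 0.6]
gripper_width: -0.0001
```

Emit:
arm_command(
  moves=[
    [0,-0.002,0,0,0],
    [0,-0.002,0,0,0],
  ],
)

```text
time_s: 3.95
tcp_pos: [0.6141, 0.0757, 0.0765]
orientation: [[-0.977, 0.211, 0.005], [0.211, 0.977, -0.001], [-0.005, 0.0, -1.0]]
contact_force: [-0.7, -0.6, 1.2]
gripper_width: -0.0
```

```bash
python3 - <<'E'
from ov import *
s=state();T=pose(s);print({k:np.round(v,3) for k,v in s.items()})
im,d=read_camera("wrist");np.save("pics/T3.npy",T);cv2.imwrite("pics/w3.png",im[:,:,::-1])
overlay(im,T,np.array([.540,.0702]),np.radians(122.),np.radians(17),(120,0,520,290),2,"pics/o4.png")
im,d=read_camera("scene");cv2.imwrite("pics/s3.png",cv2.resize(im[150:260,290:410,::-1],None,fx=5,fy=5,interpolation=cv2.INTER_CUBIC))
E
```

```text
{'time_s': np.float64(3.95), 'joint_positions': array([ 4.000e-03,  5.830e-01, -2.080e-01,  7.760e-01, -1.000e-03,
       -1.354e+00]), 'qd': array([-0.029, -0.02 , -0.014, -0.005,  0.002, -0.034]), 'joint_torque': array([ 2.8200e-01, -5.3569e+01,  2.2758e+01, -8.0000e-03,  5.0000e-03,
        3.0000e-02]), 'tcp_pos': array([0.614, 0.076, 0.077]), 'orientation': array([[-0.977,  0.211,  0.005],
       [ 0.211,  0.977, -0.001],
       [-0.005,  0.   , -1.   ]]), 'contact_force': array([-0.652, -0.626,  1.23 ]), 'wrist_torque': array([-0.017,  0.002, -0.014]), 'gripper_width': np.float64(-0.0)}
```

View pics/o4.png

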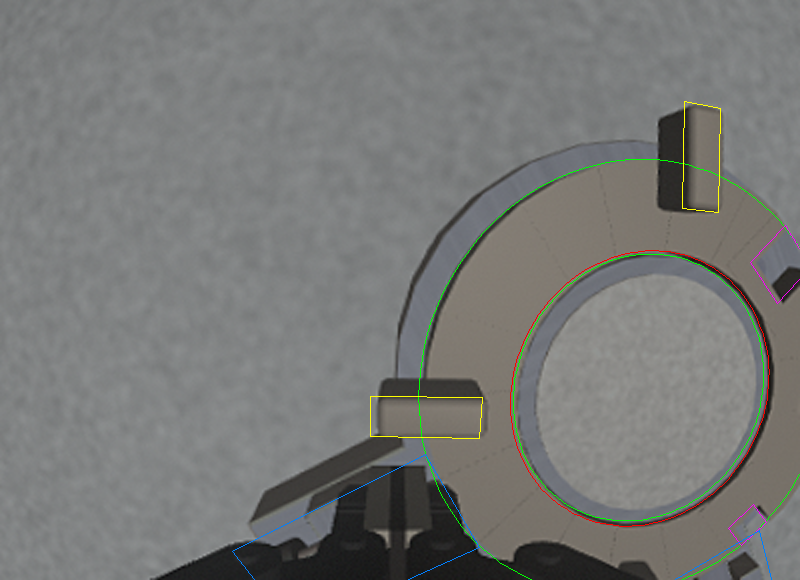

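View pics/s3.png

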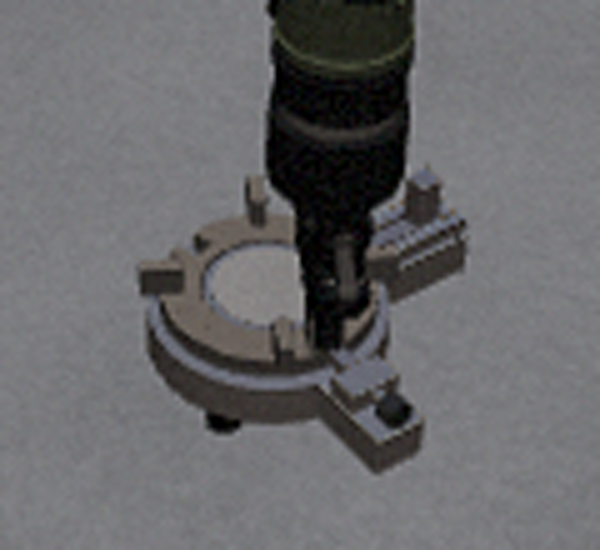

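Emit:
arm_command(
  moves=[
    [0,0,0,0,0],
    [0,0,0,0,0],
  ],
)

```text
time_s: 4.25
tcp_pos: [0.6142, 0.0752, 0.0768]
orientation: [[-0.977, 0.212, 0.005], [0.212, 0.977, -0.001], [-0.005, 0.0, -1.0]]
contact_force: [-0.4, 0.8, -0.4]
gripper_width: 0.0001
```

Emit:
arm_command(
  moves=[
    [0,0,0.004,0,0],
  ],
)

```text
time_s: 4.35
tcp_pos: [0.6148, 0.0752, 0.0733]
orientation: [[-0.977, 0.212, 0.006], [0.212, 0.977, -0.001], [-0.006, 0.001, -1.0]]
contact_force: [0.4, 0.0, -0.7]
gripper_width: 0.0001
```

Emit:
arm_command(
  moves=[
    [0,0,0,0,0],
  ],
)

```text
time_s: 4.45
tcp_pos: [0.6143, 0.0752, 0.0726]
orientation: [[-0.977, 0.212, 0.005], [0.212, 0.977, -0.001], [-0.005, 0.0, -1.0]]
contact_force: [0.3, 0.4, 0.3]
gripper_width: -0.0004
```

Emit:
arm_command(
  moves=[
    [0.003,0,0.003,0,0],
    [0.002,0,0.003,0,0],
    [0,0,0,0,0],
  ],
)

```text
time_s: 4.75
tcp_pos: [0.6086, 0.0764, 0.0655]
orientation: [[-0.977, 0.212, 0.004], [0.212, 0.977, -0.001], [-0.004, 0.0, -1.0]]
contact_force: [-0.4, 0.3, 1.0]
gripper_width: 0.0
```

Emit:
arm_command(
  moves=[
    [0,-0.003,0,0,0],
    [0,-0.002,0,0,0],
    [0,-0.001,0,0,0],
  ],
)

```text
time_s: 5.05
tcp_pos: [0.607, 0.0704, 0.0654]
orientation: [[-0.977, 0.212, 0.004], [0.212, 0.977, -0.0], [-0.004, 0.0, -1.0]]
contact_force: [-0.5, 1.6, 0.4]
gripper_width: -0.0001
```

Emit:
arm_command(
  moves=[
    [0,-0.001,0,0,0],
  ],
)

```text
time_s: 5.15
tcp_pos: [0.6069, 0.0702, 0.0654]
orientation: [[-0.977, 0.211, 0.004], [0.212, 0.977, 0.002], [-0.003, 0.003, -1.0]]
contact_force: [0.0, 5.3, -0.6]
gripper_width: -0.0
```

Emit:
arm_command(
  moves=[
    [0,-0.001,0,0,0],
  ],
)

```text
time_s: 5.25
tcp_pos: [0.6069, 0.0702, 0.0655]
orientation: [[-0.977, 0.211, 0.004], [0.211, 0.977, 0.005], [-0.003, 0.005, -1.0]]
contact_force: [1.5, 4.9, -1.9]
gripper_width: 0.0003
```

Emit:
arm_command(
  moves=[
    [0,-0.001,0,0,0],
  ],
)

```text
time_s: 5.35
tcp_pos: [0.6069, 0.0703, 0.0655]
orientation: [[-0.978, 0.21, 0.005], [0.21, 0.978, 0.007], [-0.003, 0.008, -1.0]]
contact_force: [-0.3, 5.0, -1.1]
gripper_width: -0.0001
```

Emit:
arm_command(
  moves=[
    [0,-0.001,0,0,0],
  ],
)

```text
time_s: 5.45
tcp_pos: [0.6069, 0.0703, 0.0655]
orientation: [[-0.978, 0.21, 0.005], [0.21, 0.978, 0.009], [-0.003, 0.01, -1.0]]
contact_force: [0.6, 4.5, -1.4]
gripper_width: 0.0
```

Emit:
arm_command(
  moves=[
    [0,-0.0018,0,0,0],
  ],
)

```text
time_s: 5.55
tcp_pos: [0.6068, 0.07, 0.0656]
orientation: [[-0.978, 0.209, 0.006], [0.209, 0.978, 0.012], [-0.004, 0.013, -1.0]]
contact_force: [0.4, 6.7, -0.8]
gripper_width: 0.0005
```

Emit:
arm_command(
  moves=[
    [0,-0.0022,0,0,0],
  ],
)

```text
time_s: 5.65
tcp_pos: [0.6068, 0.0697, 0.0657]
orientation: [[-0.978, 0.207, 0.007], [0.207, 0.978, 0.016], [-0.004, 0.017, -1.0]]
contact_force: [1.0, 7.2, -0.8]
gripper_width: 0.0001
```

Emit:
arm_command(
  moves=[
    [0,-0.003,0,0,0],
  ],
)

```text
time_s: 5.75
tcp_pos: [0.6066, 0.0687, 0.0658]
orientation: [[-0.979, 0.206, 0.008], [0.206, 0.978, 0.02], [-0.004, 0.021, -1.0]]
contact_force: [1.7, 8.3, -1.8]
gripper_width: -0.0002
```

Emit:
arm_command(
  moves=[
    [0,-0.0035,0,0,0],
  ],
)

```text
time_s: 5.85
tcp_pos: [0.6064, 0.0671, 0.0658]
orientation: [[-0.979, 0.205, 0.009], [0.205, 0.979, 0.024], [-0.004, 0.025, -1.0]]
contact_force: [1.4, 7.2, -2.2]
gripper_width: -0.0003
```

```bash
cat > st.py <<'E'
from h import *
c=np.array([.540,.0702])
def rep(off=.016):
    s=state();R=np.array(s["orientation"]);p=np.array(s["tcp_pos"]);d=p[:2]-c;r=np.hypot(*d);a=np.arctan2(d[1],d[0])
    ear=a-np.arcsin(off/r);ty=np.arctan2(R[1,1],R[0,1])-np.pi/2
    f=np.array(s["contact_force"])
    print(f"t{s['time_s']:.2f} r{r*1e3:.1f} u{r*np.cos(a-ear)*1e3:.1f} tcpang{np.degrees(a):.1f} ear{np.degrees(ear):.1f} target{17+225-360} yawerr(add twist){((ty-ear+np.pi)%(2*np.pi)-np.pi):.3f} z{p[2]*1e3:.1f} yz{R[2,1]:.3f} xz{R[2,0]:.3f} F{np.round(f@R,1)} |F|{np.linalg.norm(f):.1f} q{np.round(s['joint_positions'],2)}")
rep()
E
python3 st.py
```

```text
t5.85 r66.4 u64.5 tcpang-2.6 ear-16.6 target-118 yawerr(add twist)0.083 z65.8 yz0.025 xz-0.004 F[0.1 7.2 2.4] |F|7.6 q[-0.02  0.58 -0.25  0.73  0.02 -1.39]
```

Emit:
arm_command(
  moves=[
    [-0.0005,-0.004,0,0.06,0],
    [-0.0008,-0.0045,0,0.06,0],
  ],
)

```text
time_s: 6.05
tcp_pos: [0.6065, 0.062, 0.0658]
orientation: [[-0.947, 0.321, 0.011], [0.321, 0.946, 0.031], [-0.001, 0.033, -0.999]]
contact_force: [0.7, 7.3, -1.4]
gripper_width: -0.0001
```

```bash
python3 st.py
```

```text
t6.05 r67.0 u65.1 tcpang-7.0 ear-20.8 target-118 yawerr(add twist)0.036 z65.8 yz0.033 xz-0.001 F[1.7 7.1 1.6] |F|7.5 q[-0.03  0.58 -0.26  0.73  0.03 -1.28]
```

Emit:
arm_command(
  moves=[
    [-0.0008,-0.006,-0.0001,0.075,0],
    [-0.0008,-0.006,-0.0001,0.07,0],
    [-0.0008,-0.006,-0.0001,0.06,0],
  ],
)

```text
time_s: 6.35
tcp_pos: [0.6038, 0.0489, 0.066]
orientation: [[-0.859, 0.511, 0.016], [0.511, 0.858, 0.041], [0.007, 0.043, -0.999]]
contact_force: [2.0, 7.6, -2.8]
gripper_width: 0.0
```

```bash
python3 st.py
```

```text
t6.35 r67.3 u65.3 tcpang-18.4 ear-32.2 target-118 yawerr(add twist)0.025 z66.0 yz0.043 xz0.007 F[2.1 7.4 3.1] |F|8.3 q[-0.06  0.57 -0.27  0.72  0.04 -1.1 ]
```

Emit:
arm_command(
  moves=[
    [-0.0006,-0.006,-0.0002,0.072,0],
    [-0.0006,-0.006,-0.0002,0.07,0],
    [-0.0006,-0.006,-0.0002,0.07,0],
    [-0.0006,-0.006,-0.0002,0.07,0],
  ],
)

```text
time_s: 6.75
tcp_pos: [0.5962, 0.0325, 0.0668]
orientation: [[-0.678, 0.735, 0.026], [0.735, 0.676, 0.051], [0.02, 0.053, -0.998]]
contact_force: [4.4, 6.8, -3.7]
gripper_width: 0.0001
```

```bash
python3 st.py
```

```text
t6.75 r67.7 u65.7 tcpang-33.9 ear-47.5 target-118 yawerr(add twist)0.003 z66.8 yz0.053 xz0.020 F[2.  7.6 4.2] |F|8.9 q[-0.1   0.55 -0.31  0.7   0.05 -0.84]
```

Emit:
arm_command(
  moves=[
    [-0.0006,-0.006,0.0004,0.069,0],
    [-0.0006,-0.006,0.0004,0.068,0],
    [-0.0006,-0.006,0.0004,0.068,0],
    [-0.0006,-0.006,0.0004,0.068,0],
  ],
)

```text
time_s: 7.15
tcp_pos: [0.586, 0.0193, 0.0664]
orientation: [[-0.448, 0.893, 0.042], [0.894, 0.445, 0.059], [0.034, 0.064, -0.997]]
contact_force: [4.7, 4.7, -1.3]
gripper_width: 0.0002
```

```bash
python3 st.py
```

```text
t7.15 r68.6 u66.7 tcpang-47.9 ear-61.3 target-118 yawerr(add twist)-0.038 z66.4 yz0.064 xz0.034 F[2.1 6.2 1.8] |F|6.8 q[-0.13  0.52 -0.35  0.66  0.06 -0.59]
```

Emit:
arm_command(
  moves=[
    [0,-0.006,0.0003,0.05,0],
    [0,-0.006,0.0003,0.055,0],
    [0,-0.006,0.0003,0.06,0],
    [0,-0.006,0.0003,0.06,0],
  ],
)

```text
time_s: 7.55
tcp_pos: [0.5749, 0.0109, 0.0674]
orientation: [[-0.231, 0.971, 0.064], [0.972, 0.227, 0.061], [0.045, 0.077, -0.996]]
contact_force: [5.9, 2.2, -2.9]
gripper_width: 0.0001
```

```bash
python3 st.py; python3 - <<'E'
from ov import *
s=state();T=pose(s);im,d=read_camera("wrist");cv2.imwrite("pics/w5.png",im[:,:,::-1]);np.save("pics/T5.npy",T)
overlay(im,T,np.array([.540,.0702]),np.radians(122.-13.6-0-0)*0+np.radians(-75-225),np.radians(17),(120,0,620,370),1.6,"pics/o5.png")
E
```

```text
t7.55 r68.9 u67.0 tcpang-59.5 ear-72.9 target-118 yawerr(add twist)-0.068 z67.4 yz0.077 xz0.045 F[0.7 6.  3.4] |F|6.9 q[-0.15  0.49 -0.41  0.62  0.07 -0.38]
```

View pics/o5.png

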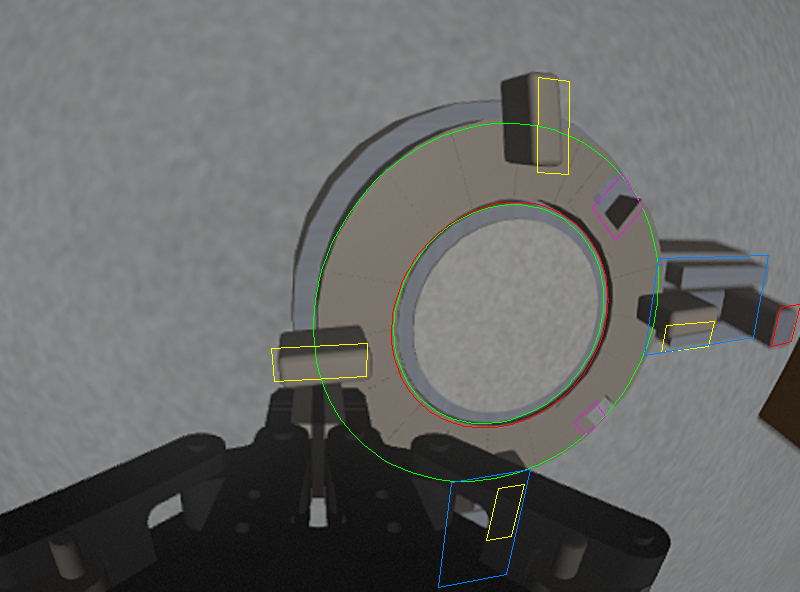

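Emit:
arm_command(
  moves=[
    [0.0004,-0.006,0.0008,0.035,0],
    [0.0004,-0.006,0.0008,0.04,0],
    [0,-0.006,0.0008,0.045,0],
    [0,-0.006,0.0008,0.05,0],
  ],
)

```text
time_s: 8.0
tcp_pos: [0.564, 0.0052, 0.0673]
orientation: [[-0.06, 0.994, 0.089], [0.997, 0.055, 0.057], [0.052, 0.092, -0.994]]
contact_force: [6.8, 1.6, -1.6]
gripper_width: -0.0004
```

```bash
python3 st.py
```

```text
t8.00 r69.2 u67.4 tcpang-69.8 ear-83.1 target-118 yawerr(add twist)-0.065 z67.3 yz0.092 xz0.052 F[1.1 6.7 2.3] |F|7.1 q[-0.16  0.46 -0.47  0.56  0.07 -0.21]
```

Emit:
arm_command(
  moves=[
    [0.0004,-0.007,0.0006,0.04,0],
    [0.0004,-0.007,0.0006,0.045,0],
    [0.0002,-0.007,0.0008,0.05,0],
  ],
)

```text
time_s: 8.3
tcp_pos: [0.5546, 0.0025, 0.0677]
orientation: [[0.078, 0.991, 0.111], [0.995, -0.084, 0.05], [0.059, 0.106, -0.993]]
contact_force: [6.9, -1.5, -1.0]
gripper_width: -0.0
```

```bash
python3 st.py
```

```text
t8.30 r69.2 u67.3 tcpang-77.8 ear-91.2 target-118 yawerr(add twist)-0.064 z67.7 yz0.106 xz0.059 F[-1.   6.9  1.7] |F|7.1 q[-0.17  0.43 -0.52  0.52  0.07 -0.08]
```

Emit:
arm_command(
  moves=[
    [0.0003,-0.006,0.0008,0.035,0],
    [0.0003,-0.006,0.0008,0.04,0],
    [0.0003,-0.006,0.001,0.045,0],
  ],
)

```text
time_s: 8.6
tcp_pos: [0.5482, 0.001, 0.0678]
orientation: [[0.199, 0.971, 0.132], [0.978, -0.206, 0.041], [0.067, 0.121, -0.99]]
contact_force: [7.1, -0.6, -2.2]
gripper_width: 0.0002
```

```bash
python3 st.py; python3 - <<'E'
from ov import *
s=state();T=pose(s);im,d=read_camera("wrist");cv2.imwrite("pics/w6.png",im[:,:,::-1]);np.save("pics/T6.npy",T)
overlay(im,T,np.array([.540,.0702]),np.radians(-100-225),np.radians(17),(120,0,620,370),1.6,"pics/o6.png")
E
```

```text
t8.60 r69.7 u67.8 tcpang-83.3 ear-96.6 target-118 yawerr(add twist)-0.095 z67.8 yz0.121 xz0.067 F[0.7 6.8 3.1] |F|7.5 q[-0.17  0.41 -0.56  0.48  0.06  0.04]
```

View pics/o6.png

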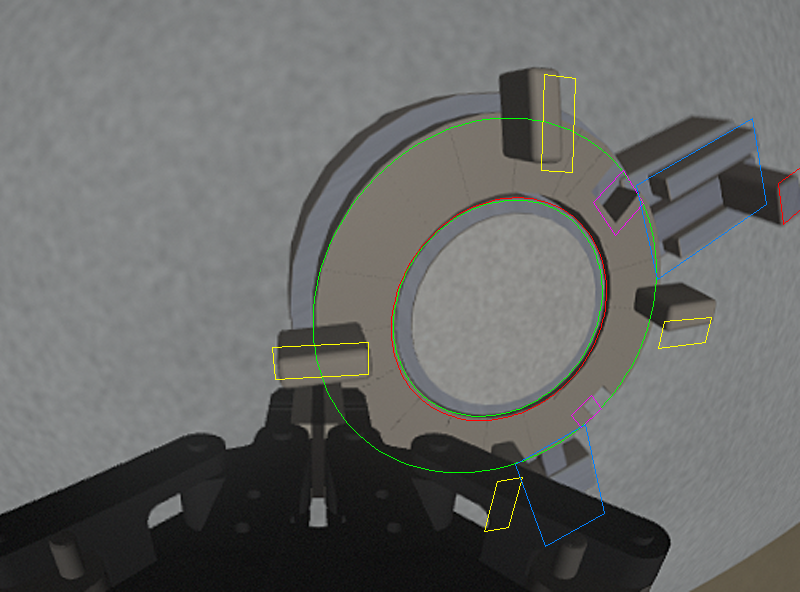

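Emit:
arm_command(
  moves=[
    [0.0005,-0.006,0.0012,0.0,0],
    [0.0005,-0.006,0.0012,0.01,0],
    [0.0005,-0.006,0.0012,0.03,0],
  ],
)

```text
time_s: 8.95
tcp_pos: [0.544, 0.0006, 0.0676]
orientation: [[0.24, 0.958, 0.155], [0.969, -0.247, 0.028], [0.066, 0.143, -0.988]]
contact_force: [7.5, -2.0, -0.1]
gripper_width: 0.0002
```

```bash
python3 st.py
```

```text
t8.95 r69.7 u67.8 tcpang-86.7 ear-100.0 target-118 yawerr(add twist)-0.077 z67.6 yz0.143 xz0.066 F[-0.2  7.6  1.2] |F|7.7 q[-0.16  0.39 -0.6   0.43  0.05  0.09]
```

```bash
cat > mv.py <<'E'
from h import *
import sys
s=state();R=np.array(s["orientation"]);p=np.array(s["tcp_pos"])
pts=eval(sys.argv[1])
for q in pts:
    d=R.T@(np.array(q)-p);print(np.round(d,4),"len",np.linalg.norm(d).round(4));p=np.array(q)
E
python3 mv.py "[(.5517,-.0014,.0676),(.5517,-.0014,.11),(.5287,.1399,.108)]"
```

```text
[-0.0001  0.0079  0.0012] len 0.008
[ 0.0028  0.0061 -0.0419] len 0.0424
[ 0.1312 -0.0572  0.0024] len 0.1432
```

Emit:
arm_command(
  moves=[
    [0,0.004,0.0006,0,0],
    [0,0.004,0.0006,0,0],
    [0.0014,0.003,-0.021,0,0],
    [0.0014,0.003,-0.021,0,0],
    [0,0,0,0,0],
  ],
)

```text
time_s: 9.45
tcp_pos: [0.5507, -0.0036, 0.1105]
orientation: [[0.238, 0.96, 0.149], [0.969, -0.244, 0.024], [0.059, 0.139, -0.989]]
contact_force: [1.0, -0.6, 0.4]
gripper_width: -0.0002
```

```bash
python3 st.py; python3 mv.py "[(.5287,.1399,.108)]"
```

```text
t9.45 r74.6 u72.9 tcpang-81.7 ear-94.1 target-118 yawerr(add twist)-0.178 z110.5 yz0.139 xz0.059 F[-0.3  1.2 -0.3] |F|1.3 q[-0.17  0.34 -0.53  0.56  0.05  0.08]
[ 0.1338 -0.0566  0.0026] len 0.1452
```

Emit:
arm_command(
  moves=[
    [0.033,-0.014,0,0,0],
    [0.033,-0.014,0,0,0],
    [0.033,-0.014,0,0,0],
    [0.033,-0.014,0,0,0],
    [0,0,0,0,0],
  ],
)

```text
time_s: 9.95
tcp_pos: [0.5272, 0.1394, 0.1073]
orientation: [[0.242, 0.96, 0.144], [0.969, -0.247, 0.019], [0.054, 0.135, -0.989]]
contact_force: [0.5, -0.6, -0.7]
gripper_width: -0.0001
```

```bash
python3 mv.py "[(.5287,.1399,.105),(.5287,.1399,.067)]"; python3 - <<'E'
from ov import *
s=state();T=pose(s);im,d=read_camera("wrist");cv2.imwrite("pics/w7.png",im[:,:,::-1]);np.save("pics/T7.npy",T)
overlay(im,T,np.array([.540,.0702]),np.radians(-101.5-225),np.radians(17),(100,0,640,370),1.45,"pics/o7.png")
im,d=read_camera("scene");cv2.imwrite("pics/s7.png",cv2.resize(im[150:260,290:410,::-1],None,fx=5,fy=5,interpolation=cv2.INTER_CUBIC))
E
```

```text
[0.0007 0.001  0.0025] len 0.0028
[-0.0021 -0.0051  0.0376] len 0.038
```

View pics/o7.png

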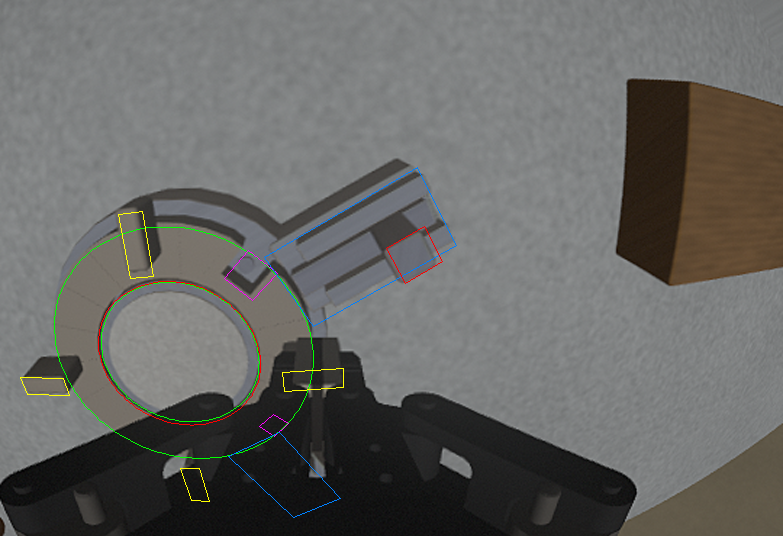

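View pics/s7.png

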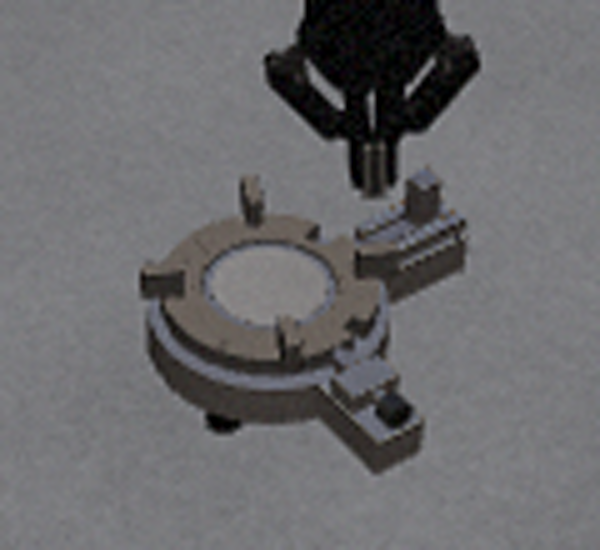

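Emit:
arm_command(
  moves=[
    [-0.0003,-0.001,0.01,0,0],
    [-0.0003,-0.001,0.01,0,0],
    [-0.0003,-0.001,0.01,0,0],
    [-0.0003,-0.001,0.006,0,0],
    [0,0,0.002,0,0],
    [0,0,0,0,0],
  ],
)

```text
time_s: 10.65
tcp_pos: [0.529, 0.1321, 0.0634]
orientation: [[0.252, 0.958, 0.141], [0.967, -0.256, 0.014], [0.05, 0.132, -0.99]]
contact_force: [-0.2, -0.3, -0.3]
gripper_width: 0.0
```

```bash
cat > st2.py <<'E'
from h import *
c=np.array([.540,.0702])
def rep(off=.016):
    s=state();R=np.array(s["orientation"]);p=np.array(s["tcp_pos"]);d=p[:2]-c;r=np.hypot(*d);a=np.arctan2(d[1],d[0])
    ear=a-np.arcsin(off/r);py=np.arctan2(R[1,1],R[0,1]);ty=py+np.pi/2
    f=np.array(s["contact_force"])
    print(f"t{s['time_s']:.2f} r{r*1e3:.1f} tcpang{np.degrees(a):.1f} ear{np.degrees(ear):.1f} target62 yawerr(add twist){((ty-ear+np.pi)%(2*np.pi)-np.pi):.3f} z{p[2]*1e3:.1f} yz{R[2,1]:.3f} xz{R[2,0]:.3f} F{np.round(f@R,1)} |F|{np.linalg.norm(f):.1f}")
rep()
E
python3 st2.py;python3 mv.py "[(.5287,.1399,.067)]"
```

```text
t10.65 r62.9 tcpang100.1 ear85.4 target62 yawerr(add twist)-0.180 z63.4 yz0.132 xz0.050 F[-0.3 -0.2  0.2] |F|0.4
[ 0.0076 -0.0018 -0.0035] len 0.0086
```

Emit:
arm_command(
  moves=[
    [0.004,0,-0.001,0,0],
    [0,0.003,0.0002,0,0],
  ],
)

```text
time_s: 10.85
tcp_pos: [0.5327, 0.1353, 0.065]
orientation: [[0.252, 0.957, 0.14], [0.966, -0.256, 0.015], [0.05, 0.132, -0.99]]
contact_force: [0.5, 0.4, 0.1]
gripper_width: -0.0002
```

```bash
python3 st2.py; python3 - <<'E'
from ov import *
s=state();T=pose(s);im,d=read_camera("wrist");cv2.imwrite("pics/w8.png",im[:,:,::-1])
E
```

```text
t10.85 r65.5 tcpang96.4 ear82.2 target62 yawerr(add twist)-0.126 z65.0 yz0.132 xz0.050 F[ 0.5  0.4 -0. ] |F|0.7
```

View pics/w8.png

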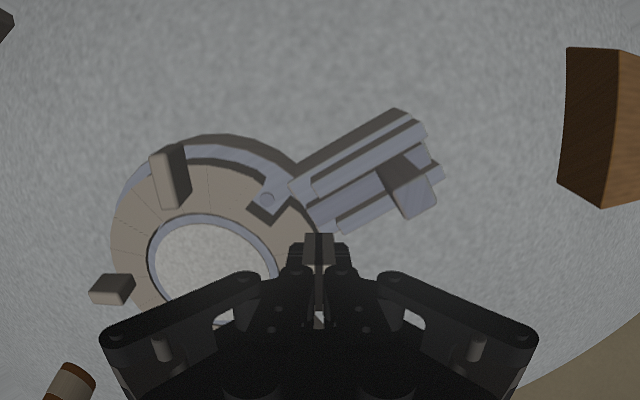

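Emit:
arm_command(
  moves=[
    [0,0.002,0.0003,0,0],
    [0,0.002,0.0003,0,0],
  ],
)

```text
time_s: 11.1
tcp_pos: [0.5344, 0.1351, 0.0646]
orientation: [[0.251, 0.958, 0.136], [0.967, -0.255, 0.017], [0.051, 0.127, -0.991]]
contact_force: [-6.4, 2.2, 4.8]
gripper_width: 0.0003
```

Emit:
arm_command(
  moves=[
    [0,0.002,0.0003,0,0],
  ],
)

```text
time_s: 11.2
tcp_pos: [0.5345, 0.1351, 0.0643]
orientation: [[0.25, 0.959, 0.132], [0.967, -0.255, 0.018], [0.051, 0.123, -0.991]]
contact_force: [-5.9, 2.5, 3.6]
gripper_width: -0.0
```

Emit:
arm_command(
  moves=[
    [0,0.002,0.0003,0,0],
  ],
)

```text
time_s: 11.3
tcp_pos: [0.5345, 0.1352, 0.064]
orientation: [[0.249, 0.96, 0.129], [0.967, -0.254, 0.019], [0.051, 0.12, -0.991]]
contact_force: [-6.1, 1.7, 4.5]
gripper_width: -0.0002
```

```bash
python3 st2.py
```

```text
t11.30 r65.2 tcpang94.8 ear80.6 target62 yawerr(add twist)-0.095 z64.0 yz0.120 xz0.051 F[ 0.4 -5.7 -5.2] |F|7.8
```

Emit:
arm_command(
  moves=[
    [0,0.004,0,0,0],
  ],
)

```text
time_s: 11.4
tcp_pos: [0.5359, 0.135, 0.0641]
orientation: [[0.248, 0.961, 0.125], [0.967, -0.253, 0.021], [0.052, 0.115, -0.992]]
contact_force: [-5.9, 2.2, 2.3]
gripper_width: -0.0001
```

Emit:
arm_command(
  moves=[
    [0,0.005,0,0.01,0],
  ],
)

```text
time_s: 11.5
tcp_pos: [0.5384, 0.1347, 0.0642]
orientation: [[0.257, 0.959, 0.12], [0.965, -0.261, 0.023], [0.054, 0.11, -0.992]]
contact_force: [-5.0, 3.1, 0.8]
gripper_width: 0.0004
```

```bash
python3 st2.py
```

```text
t11.50 r64.5 tcpang91.4 ear77.1 target62 yawerr(add twist)-0.040 z64.2 yz0.110 xz0.054 F[ 1.8 -5.5 -1.3] |F|5.9
```

Emit:
arm_command(
  moves=[
    [0.001,0.005,0,0.03,0],
    [0.001,0.005,0,0.03,0],
  ],
)

```text
time_s: 11.7
tcp_pos: [0.5429, 0.1348, 0.0641]
orientation: [[0.315, 0.943, 0.11], [0.947, -0.319, 0.025], [0.059, 0.096, -0.994]]
contact_force: [-10.4, 0.6, 7.4]
gripper_width: -0.0
```

```bash
python3 st2.py
```

```text
t11.70 r64.7 tcpang87.4 ear73.1 target62 yawerr(add twist)-0.032 z64.1 yz0.096 xz0.059 F[-2.2 -9.3 -8.4] |F|12.7
```

Emit:
arm_command(
  moves=[
    [0.0007,0.004,-0.0003,0.025,0],
  ],
)

```text
time_s: 11.8
tcp_pos: [0.544, 0.1347, 0.0642]
orientation: [[0.339, 0.935, 0.104], [0.939, -0.343, 0.026], [0.06, 0.089, -0.994]]
contact_force: [-7.3, 1.1, 3.5]
gripper_width: -0.0001
```

Emit:
arm_command(
  moves=[
    [0.0007,0.004,-0.0003,0.025,0],
  ],
)

```text
time_s: 11.9
tcp_pos: [0.5456, 0.1344, 0.0643]
orientation: [[0.363, 0.927, 0.1], [0.93, -0.367, 0.027], [0.062, 0.083, -0.995]]
contact_force: [-3.5, 0.5, 0.6]
gripper_width: 0.0003
```

```bash
python3 st2.py
```

```text
t11.90 r64.5 tcpang85.0 ear70.6 target62 yawerr(add twist)-0.039 z64.3 yz0.083 xz0.062 F[-0.8 -3.4 -1. ] |F|3.6
```

```bash
python3 - <<'E'
from ov import *
s=state();T=pose(s);im,d=read_camera("wrist");cv2.imwrite("pics/w9.png",cv2.resize(im[60:290,80:460,::-1],None,fx=2,fy=2,interpolation=cv2.INTER_CUBIC))
im,d=read_camera("scene");cv2.imwrite("pics/s9.png",cv2.resize(im[180:250,310:390,::-1],None,fx=8,fy=8,interpolation=cv2.INTER_CUBIC))
E
```

```text
(no output)
```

View pics/w9.png

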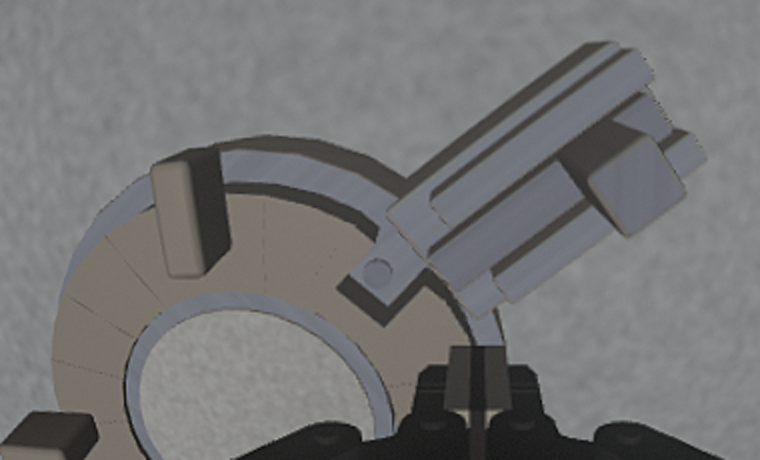

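View pics/s9.png

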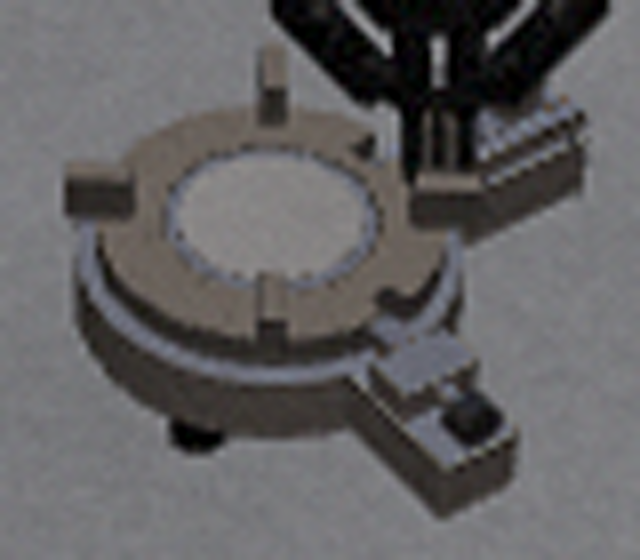

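Emit:
arm_command(
  moves=[
    [0.0005,0.003,0,0.02,0],
  ],
)

```text
time_s: 12.1
tcp_pos: [0.5478, 0.1337, 0.0642]
orientation: [[0.381, 0.919, 0.098], [0.923, -0.385, 0.027], [0.062, 0.081, -0.995]]
contact_force: [-7.5, 1.3, 4.9]
gripper_width: 0.0001
```

Emit:
arm_command(
  moves=[
    [0.0005,0.003,0,0.02,0],
  ],
)

```text
time_s: 12.2
tcp_pos: [0.5493, 0.1333, 0.0642]
orientation: [[0.399, 0.912, 0.096], [0.915, -0.403, 0.027], [0.063, 0.077, -0.995]]
contact_force: [-6.5, 1.1, 3.5]
gripper_width: 0.0
```

Emit:
arm_command(
  moves=[
    [0.0005,0.003,0,0.02,0],
  ],
)

```text
time_s: 12.3
tcp_pos: [0.5511, 0.1327, 0.0644]
orientation: [[0.418, 0.904, 0.094], [0.906, -0.422, 0.027], [0.064, 0.074, -0.995]]
contact_force: [-3.6, 0.0, 1.8]
gripper_width: -0.0001
```

```bash
python3 st2.py
```

```text
t12.30 r63.4 tcpang79.9 ear65.3 target62 yawerr(add twist)-0.006 z64.4 yz0.074 xz0.064 F[-1.4 -3.2 -2.1] |F|4.0
```

Emit:
arm_command(
  moves=[
    [0.0008,0.0025,0,0.015,0],
  ],
)

```text
time_s: 12.4
tcp_pos: [0.5536, 0.1321, 0.0646]
orientation: [[0.432, 0.897, 0.094], [0.899, -0.436, 0.027], [0.065, 0.073, -0.995]]
contact_force: [-1.7, -0.2, -0.4]
gripper_width: -0.0
```

Emit:
arm_command(
  moves=[
    [0.0008,0.0025,0,0.015,0],
  ],
)

```text
time_s: 12.5
tcp_pos: [0.5559, 0.132, 0.0646]
orientation: [[0.446, 0.89, 0.093], [0.892, -0.45, 0.028], [0.066, 0.07, -0.995]]
contact_force: [-7.0, 1.5, -1.0]
gripper_width: -0.0
```

```bash
python3 st2.py; python3 - <<'E'
from ov import *
im,d=read_camera("scene");cv2.imwrite("pics/s10.png",cv2.resize(im[180:250,310:390,::-1],None,fx=8,fy=8,interpolation=cv2.INTER_CUBIC))
im,d=read_camera("wrist");cv2.imwrite("pics/w10.png",cv2.resize(im[60:290,80:460,::-1],None,fx=2,fy=2,interpolation=cv2.INTER_CUBIC))
E
```

```text
t12.50 r63.8 tcpang75.6 ear61.0 target62 yawerr(add twist)0.037 z64.6 yz0.070 xz0.066 F[-1.8 -6.9  0.4] |F|7.2
```

View pics/s10.png

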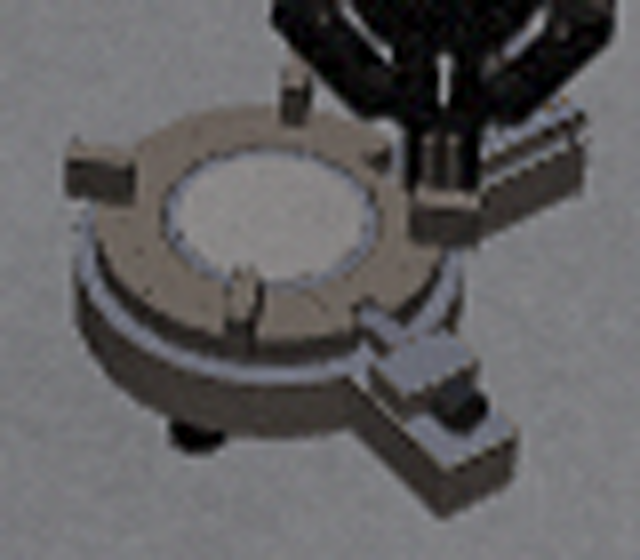

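View pics/w10.png

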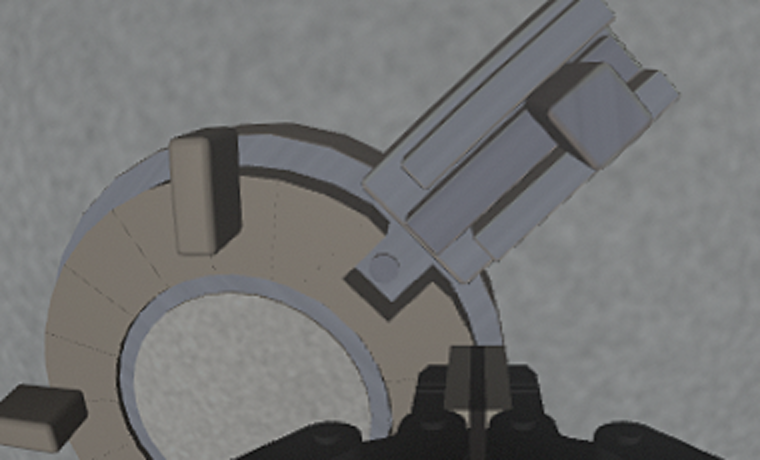

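Emit:
arm_command(
  moves=[
    [0,0.002,0,0,0],
  ],
)

```text
time_s: 12.7
tcp_pos: [0.556, 0.1319, 0.0644]
orientation: [[0.446, 0.891, 0.089], [0.893, -0.45, 0.03], [0.067, 0.067, -0.996]]
contact_force: [-10.0, 3.5, 7.8]
gripper_width: -0.0
```

Emit:
arm_command(
  moves=[
    [0,0.0025,0,0,0],
  ],
)

```text
time_s: 12.8
tcp_pos: [0.556, 0.1319, 0.0644]
orientation: [[0.445, 0.891, 0.085], [0.893, -0.449, 0.032], [0.067, 0.062, -0.996]]
contact_force: [-10.2, 4.1, 8.0]
gripper_width: 0.0
```

```bash
python3 st2.py
```

```text
t12.80 r63.8 tcpang75.5 ear61.0 target62 yawerr(add twist)0.040 z64.4 yz0.062 xz0.067 F[ -0.3 -10.5  -8.7] |F|13.7
```

Emit:
arm_command(
  moves=[
    [0,0.003,0,0,0],
  ],
)

```text
time_s: 12.9
tcp_pos: [0.556, 0.132, 0.0644]
orientation: [[0.444, 0.892, 0.081], [0.893, -0.448, 0.035], [0.068, 0.056, -0.996]]
contact_force: [-12.0, 4.1, 9.9]
gripper_width: -0.0001
```

Emit:
arm_command(
  moves=[
    [0,0.003,-0.0001,0,0],
  ],
)

```text
time_s: 13.0
tcp_pos: [0.5559, 0.132, 0.0646]
orientation: [[0.443, 0.893, 0.076], [0.894, -0.447, 0.038], [0.068, 0.051, -0.996]]
contact_force: [-11.1, 3.7, 7.4]
gripper_width: 0.0002
```

Emit:
arm_command(
  moves=[
    [0,0.003,-0.0001,0,0],
  ],
)

```text
time_s: 13.1
tcp_pos: [0.5558, 0.132, 0.0646]
orientation: [[0.442, 0.894, 0.071], [0.894, -0.446, 0.041], [0.069, 0.045, -0.997]]
contact_force: [-9.6, 3.5, 7.4]
gripper_width: -0.0005
```

Emit:
arm_command(
  moves=[
    [0,0.0036,0,0,0],
  ],
)

```text
time_s: 13.2
tcp_pos: [0.5558, 0.132, 0.0646]
orientation: [[0.441, 0.895, 0.065], [0.895, -0.445, 0.045], [0.069, 0.038, -0.997]]
contact_force: [-13.2, 5.1, 10.5]
gripper_width: -0.0003
```

Emit:
arm_command(
  moves=[
    [0,0.0037,0,0,0],
  ],
)

```text
time_s: 13.3
tcp_pos: [0.5558, 0.132, 0.0646]
orientation: [[0.441, 0.896, 0.059], [0.895, -0.443, 0.049], [0.07, 0.032, -0.997]]
contact_force: [-12.7, 4.4, 9.8]
gripper_width: 0.0005
```

Emit:
arm_command(
  moves=[
    [0,0.0037,0,0,0],
  ],
)

```text
time_s: 13.4
tcp_pos: [0.5557, 0.132, 0.0647]
orientation: [[0.44, 0.897, 0.053], [0.895, -0.442, 0.052], [0.07, 0.025, -0.997]]
contact_force: [-13.0, 3.6, 8.1]
gripper_width: 0.0004
```

Emit:
arm_command(
  moves=[
    [0,0.0038,0,0,0],
  ],
)

```text
time_s: 13.5
tcp_pos: [0.5557, 0.132, 0.0647]
orientation: [[0.439, 0.897, 0.047], [0.896, -0.441, 0.056], [0.071, 0.018, -0.997]]
contact_force: [-13.3, 4.5, 10.8]
gripper_width: 0.0001
```

Emit:
arm_command(
  moves=[
    [0,0.0037,0,0,0],
    [0,0.0037,0,0,0],
  ],
)

```text
time_s: 13.7
tcp_pos: [0.5556, 0.1321, 0.0649]
orientation: [[0.437, 0.899, 0.035], [0.897, -0.438, 0.063], [0.072, 0.004, -0.997]]
contact_force: [-13.4, 4.8, 9.4]
gripper_width: 0.0005
```

```bash
python3 st2.py; python3 mv.py "[(.5485,.1350,.0646),(.5485,.135,.115)]"; python3 - <<'E'
from ov import *
im,d=read_camera("scene");cv2.imwrite("pics/s11.png",cv2.resize(im[180:250,310:390,::-1],None,fx=8,fy=8,interpolation=cv2.INTER_CUBIC))
E
```

```text
t13.70 r63.8 tcpang75.9 ear61.4 target62 yawerr(add twist)0.046 z64.9 yz0.004 xz0.072 F[ -0.9 -14.1  -9.6] |F|17.1
[-0.0005 -0.0076  0.0002] len 0.0077
[ 0.0036  0.0002 -0.0503] len 0.0504
```

View pics/s11.png

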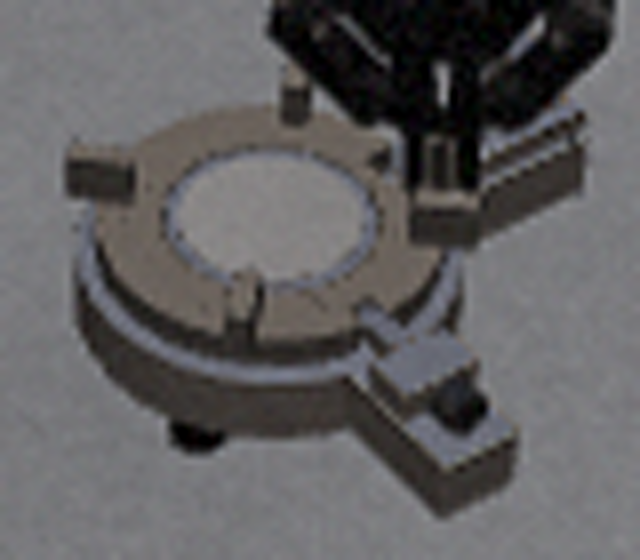

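Emit:
arm_command(
  moves=[
    [0,-0.002,0,0,0],
    [0,-0.003,0,0,0],
    [0,-0.004,0,0,0],
    [0.001,0,-0.02,0,0],
    [0.001,0,-0.02,0,0],
    [0.001,0,-0.02,0,0],
    [0,0,0,0,0],
  ],
)

```text
time_s: 14.45
tcp_pos: [0.5523, 0.1345, 0.1286]
orientation: [[0.437, 0.898, 0.048], [0.896, -0.439, 0.061], [0.076, 0.016, -0.997]]
contact_force: [0.4, 0.5, -0.5]
gripper_width: -0.0001
```

Emit:
arm_command(
  moves=[
    [0,0,0,0.137,0],
    [0,0,0,0.137,0],
    [0,0,0,0.137,0],
    [0,0,0,0.137,0],
    [0,0,0,0.137,0],
    [0,0,0,0.137,0],
    [0,0,0,0,0],
  ],
)

```text
time_s: 15.15
tcp_pos: [0.5551, 0.1335, 0.1256]
orientation: [[0.964, 0.259, 0.054], [0.255, -0.965, 0.059], [0.068, -0.043, -0.997]]
contact_force: [-1.4, -0.1, -0.6]
gripper_width: 0.0002
```

```bash
python3 mv.py "[(.4967,.2117,.125)]"; python3 - <<'E'
from ov import *
s=state();T=pose(s);im,d=read_camera("wrist");cv2.imwrite("pics/w12.png",im[:,:,::-1]);np.save("pics/T12.npy",T)
print(s["joint_positions"].round(2),s["orientation"])
overlay(im,T,np.array([.540,.0702]),np.radians(17),np.radians(17),(100,0,640,370),1.45,"pics/o12.png")
E
```

```text
[-0.0363 -0.0905  0.002 ] len 0.0976
[ 0.08  0.41 -0.36  0.74  0.05  1.39] [[ 0.96443895  0.25864762  0.05439589]
 [ 0.2554999  -0.96503027  0.05862065]
 [ 0.06765577 -0.0426379  -0.99679722]]
```

View pics/o12.png

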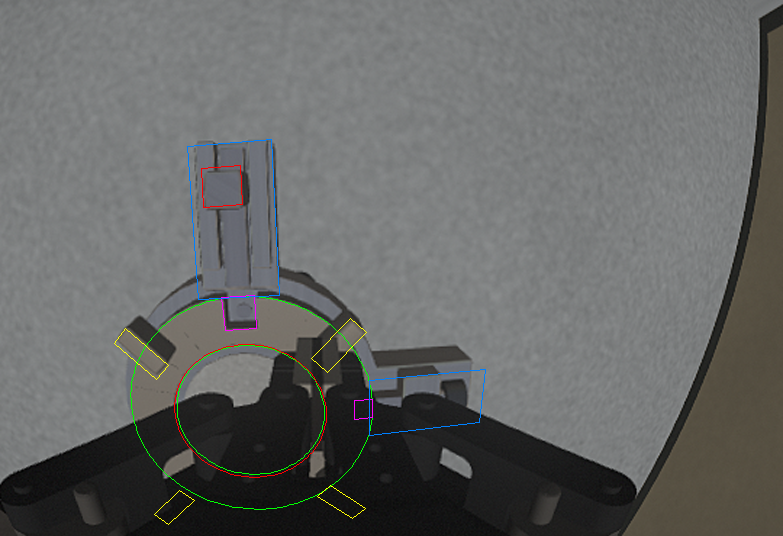

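Emit:
arm_command(
  moves=[
    [-0.012,-0.03,0,-0.015,0],
    [-0.012,-0.03,0,-0.015,0],
    [-0.012,-0.03,0,0,0],
    [0,0,0,0,0],
    [0,0,0,0,0],
  ],
)

```text
time_s: 15.7
tcp_pos: [0.4953, 0.2113, 0.1252]
orientation: [[0.952, 0.302, 0.057], [0.299, -0.953, 0.058], [0.072, -0.038, -0.997]]
contact_force: [1.0, -0.8, 0.2]
gripper_width: -0.0001
```

```bash
python3 mv.py "[(.4967,.2117,.11),(.4967,.2117,.068)]"
```

```text
[0.0004 0.0006 0.0152] len 0.0152
[-0.003   0.0016  0.0419] len 0.042
```

Emit:
arm_command(
  moves=[
    [-0.0006,0,0.014,0,0],
    [-0.0006,0,0.013,0,0],
    [-0.0006,0,0.012,0,0],
    [-0.0006,0,0.008,0,0],
    [0,0,0.004,0,0],
    [0,0,0,0,0],
  ],
)

```text
time_s: 16.3
tcp_pos: [0.5009, 0.2107, 0.0726]
orientation: [[0.95, 0.305, 0.062], [0.302, -0.952, 0.057], [0.076, -0.036, -0.996]]
contact_force: [-0.1, -0.3, -0.6]
gripper_width: 0.0001
```

```bash
python3 mv.py "[(.4967,.2117,.068)]"; python3 - <<'E'
from ov import *
im,d=read_camera("scene");cv2.imwrite("pics/s13.png",cv2.resize(im[150:250,310:410,::-1],None,fx=6,fy=6,interpolation=cv2.INTER_CUBIC))
E
```

```text
[-0.004  -0.002   0.0044] len 0.0063
```

View pics/s13.png

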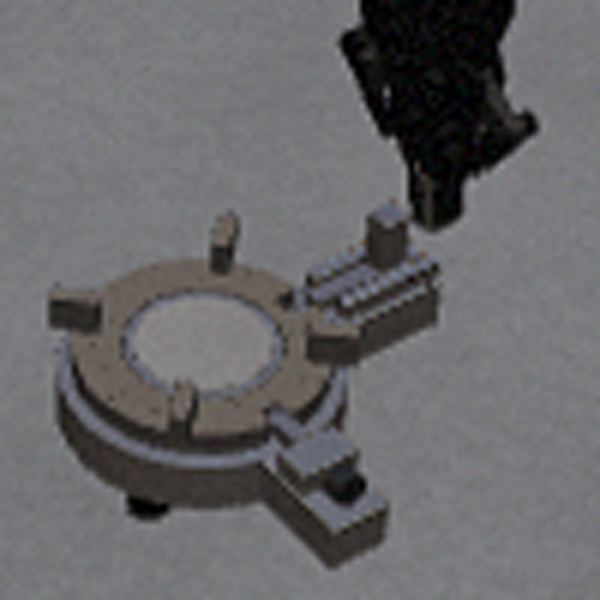

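Emit:
arm_command(
  moves=[
    [-0.004,0.001,0.003,0,0],
    [0,0.002,0,0,0],
    [0,0.002,0,0,0],
  ],
)

```text
time_s: 16.65
tcp_pos: [0.4997, 0.2047, 0.0703]
orientation: [[0.95, 0.305, 0.064], [0.302, -0.952, 0.058], [0.079, -0.035, -0.996]]
contact_force: [-0.2, -0.2, 0.4]
gripper_width: -0.0003
```

Emit:
arm_command(
  moves=[
    [0,0.002,0,0,0],
  ],
)

```text
time_s: 16.75
tcp_pos: [0.5004, 0.2027, 0.0705]
orientation: [[0.95, 0.306, 0.065], [0.302, -0.952, 0.058], [0.079, -0.035, -0.996]]
contact_force: [-1.0, 1.0, -0.7]
gripper_width: -0.0002
```

Emit:
arm_command(
  moves=[
    [0,0.002,0,0,0],
  ],
)

```text
time_s: 16.85
tcp_pos: [0.5013, 0.2007, 0.0707]
orientation: [[0.95, 0.306, 0.065], [0.302, -0.952, 0.058], [0.08, -0.036, -0.996]]
contact_force: [-0.8, 2.7, 0.2]
gripper_width: -0.0001
```

Emit:
arm_command(
  moves=[
    [0,0.003,0.0001,0,0],
  ],
)

```text
time_s: 16.95
tcp_pos: [0.5019, 0.1988, 0.0707]
orientation: [[0.95, 0.306, 0.064], [0.303, -0.951, 0.061], [0.08, -0.038, -0.996]]
contact_force: [-2.3, 4.5, 1.3]
gripper_width: 0.0001
```

Emit:
arm_command(
  moves=[
    [0,0.004,0.0001,0,0],
  ],
)

```text
time_s: 17.05
tcp_pos: [0.5028, 0.1957, 0.0706]
orientation: [[0.949, 0.307, 0.064], [0.303, -0.951, 0.063], [0.08, -0.04, -0.996]]
contact_force: [-2.8, 3.8, 2.8]
gripper_width: -0.0001
```

Emit:
arm_command(
  moves=[
    [0,0.004,0.0001,0,0],
  ],
)

```text
time_s: 17.15
tcp_pos: [0.5039, 0.1922, 0.0706]
orientation: [[0.949, 0.308, 0.063], [0.304, -0.951, 0.064], [0.08, -0.042, -0.996]]
contact_force: [-1.7, 4.8, 4.1]
gripper_width: 0.0003
```

Emit:
arm_command(
  moves=[
    [0,0.0035,0.0001,0,0],
    [0,0.003,0.0001,0,0],
  ],
)

```text
time_s: 17.35
tcp_pos: [0.5058, 0.186, 0.0703]
orientation: [[0.949, 0.308, 0.063], [0.304, -0.95, 0.066], [0.08, -0.043, -0.996]]
contact_force: [-4.0, 6.3, 3.6]
gripper_width: 0.0
```

Emit:
arm_command(
  moves=[
    [0,0.0025,0.0001,0,0],
  ],
)

```text
time_s: 17.45
tcp_pos: [0.5058, 0.1859, 0.0704]
orientation: [[0.949, 0.309, 0.061], [0.305, -0.95, 0.072], [0.081, -0.05, -0.996]]
contact_force: [-5.5, 14.7, 6.4]
gripper_width: -0.0001
```

Emit:
arm_command(
  moves=[
    [0,0.0025,0.0001,0,0],
  ],
)

```text
time_s: 17.55
tcp_pos: [0.5057, 0.1861, 0.0705]
orientation: [[0.948, 0.311, 0.059], [0.306, -0.949, 0.079], [0.081, -0.057, -0.995]]
contact_force: [-5.8, 11.8, 4.7]
gripper_width: 0.0001
```

Emit:
arm_command(
  moves=[
    [0,0.0026,0,0,0],
  ],
)

```text
time_s: 17.65
tcp_pos: [0.5057, 0.1862, 0.0706]
orientation: [[0.948, 0.313, 0.058], [0.308, -0.948, 0.086], [0.082, -0.064, -0.995]]
contact_force: [-4.8, 10.7, 4.7]
gripper_width: 0.0001
```

```bash
python3 - <<'E'
from ov import *
s=state();T=pose(s);im,d=read_camera("wrist");cv2.imwrite("pics/w14.png",im[:,:,::-1]);np.save("pics/T14.npy",T)
overlay(im,T,np.array([.540,.0702]),np.radians(17),np.radians(17),(150,60,550,350),2,"pics/o14.png",.018)
im,d=read_camera("scene");cv2.imwrite("pics/s14.png",cv2.resize(im[170:250,310:390,::-1],None,fx=7,fy=7,interpolation=cv2.INTER_CUBIC))
s=state();print(s["contact_force"])
E
```

```text
[-4.55140554 12.0859719   4.87233691]
```

View pics/s14.png

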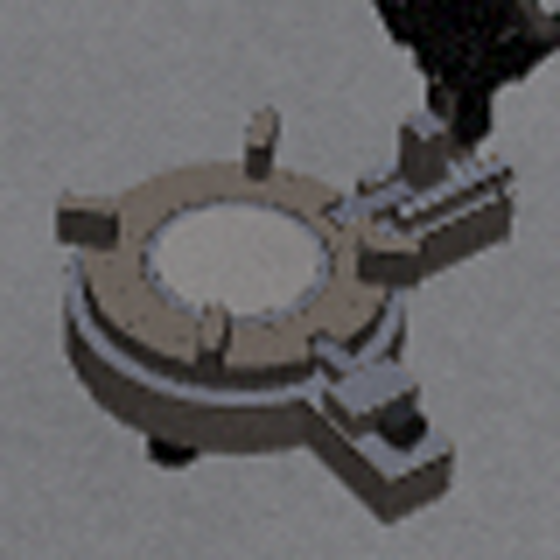

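View pics/o14.png

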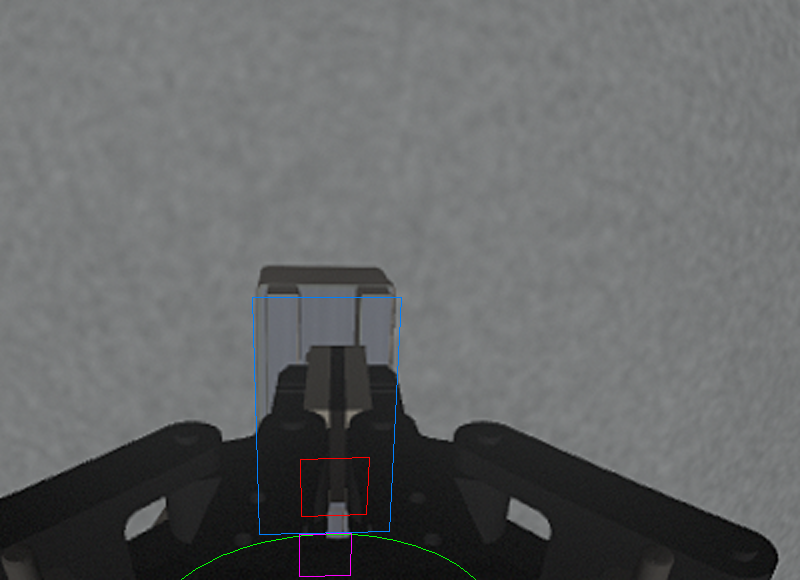

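Emit:
arm_command(
  moves=[
    [0,0.0031,0,0,0],
  ],
)

```text
time_s: 17.85
tcp_pos: [0.5056, 0.1862, 0.0706]
orientation: [[0.947, 0.315, 0.056], [0.309, -0.946, 0.093], [0.082, -0.071, -0.994]]
contact_force: [-4.9, 13.6, 5.5]
gripper_width: 0.0005
```

Emit:
arm_command(
  moves=[
    [0,0.0033,0,0,0],
  ],
)

```text
time_s: 17.95
tcp_pos: [0.5056, 0.1864, 0.0707]
orientation: [[0.947, 0.318, 0.054], [0.311, -0.945, 0.101], [0.083, -0.079, -0.993]]
contact_force: [-4.7, 13.9, 4.9]
gripper_width: 0.0001
```

Emit:
arm_command(
  moves=[
    [0,0.0033,0,0,0],
    [0,0.0033,0,0,0],
  ],
)

```text
time_s: 18.15
tcp_pos: [0.5054, 0.1866, 0.0709]
orientation: [[0.945, 0.323, 0.049], [0.315, -0.942, 0.118], [0.084, -0.096, -0.992]]
contact_force: [-5.2, 12.1, 5.5]
gripper_width: -0.0001
```

Emit:
arm_command(
  moves=[
    [0,0.0034,0,0,0],
    [0,0.0034,0,0,0],
  ],
)

```text
time_s: 18.35
tcp_pos: [0.5053, 0.1869, 0.0712]
orientation: [[0.944, 0.327, 0.045], [0.319, -0.938, 0.134], [0.086, -0.112, -0.99]]
contact_force: [-5.8, 13.2, 6.6]
gripper_width: 0.0002
```

Emit:
arm_command(
  moves=[
    [0,-0.003,0,0,0],
    [0,-0.006,0,0,0],
    [0,-0.008,0,0,0],
    [0,-0.012,-0.004,0,0],
    [0,-0.01,-0.02,0,0],
    [0,-0.005,-0.03,0,0],
    [0,-0.003,-0.03,0,0],
    [0,0,0,0,0],
  ],
)

```text
time_s: 19.15
tcp_pos: [0.485, 0.2207, 0.1618]
orientation: [[0.944, 0.326, 0.045], [0.318, -0.94, 0.125], [0.083, -0.104, -0.991]]
contact_force: [1.0, 0.0, 1.2]
gripper_width: -0.0
```

```bash
python3 mv.py "[(.5,.175,.17)]"
```

```text
[ 0.0003  0.0469 -0.0131] len 0.0487
```

Emit:
arm_command(
  moves=[
    [0,0.02,-0.012,0,0],
    [0,0.03,-0.012,0,0],
    [0,0.03,-0.012,0,0],
    [0,0.03,-0.012,0,0],
    [0,0.02,-0.012,0,0],
    [0,0,0,0,0],
    [0,0,0,0,0],
  ],
)

```text
time_s: 19.85
tcp_pos: [0.5248, 0.0894, 0.2087]
orientation: [[0.943, 0.33, 0.046], [0.322, -0.939, 0.122], [0.083, -0.1, -0.992]]
contact_force: [0.8, 0.5, -0.3]
gripper_width: -0.0002
```

```bash
python3 - <<'E'
from ov import *
s=state();T=pose(s);im,d=read_camera("wrist");cv2.imwrite("pics/w15.png",im[:,:,::-1]);np.save("pics/T15.npy",T)
b=(180,60,460,330)
overlay(im,T,np.array([.540,.0702]),np.radians(17),np.radians(17),b,2.2,"pics/o15.png",.018)
cv2.imwrite("pics/c15.png",cv2.resize(im[b[1]:b[3],b[0]:b[2],::-1],None,fx=2.2,fy=2.2,interpolation=cv2.INTER_CUBIC))
E
```

```text
(no output)
```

View pics/o15.png

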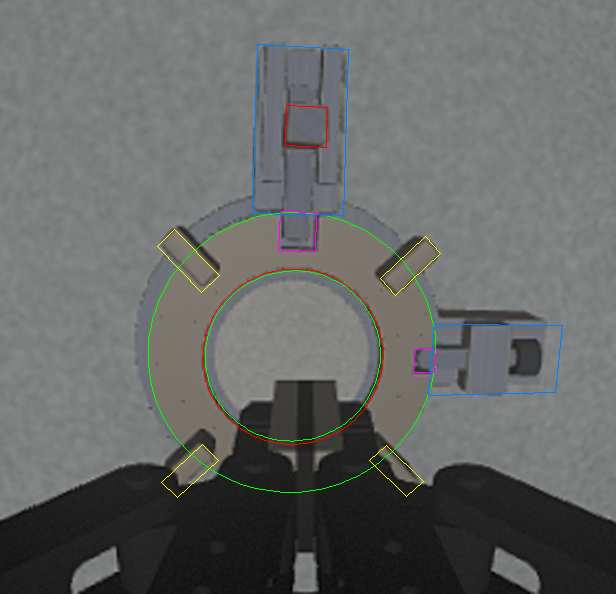

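View pics/c15.png

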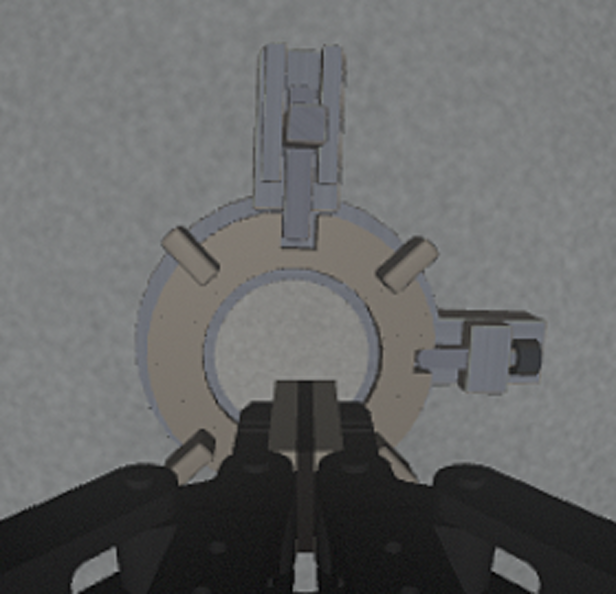

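```bash
python3 -c "
from plant import *
print(state()['contact_force'],state()['qd'].round(3));print(finish_job())"
```

```text
[0.41475095 1.27603748 1.15040785] [ 0.017 -0.001 -0.007  0.     0.005 -0.004]
the job is handed in; nothing more can be done
None
```

I turned the ring about 105° clockwise until the pin dropped into the notch, then pushed the bolt home. The job was handed in at about 20 s of the 72 s allowed.

- **Turning the ring:** I pushed on two ears one after the other. The first pushes tilted the tool to about 0.15 rad, so I finished on the opposite ear, which pushed the tool back towards vertical. The largest force while turning was about 13 N.
- **Lean on the ring:** I held 16 to 18 N on that ear for about 0.6 s. About 14 N of that was level and about 10 N of it pressed the ring down. The ring did not move.
- **Bolt:** It slid at about 5 N. At its stop I held about 14 to 16 N for 0.6 s.

**Last checks:** In the final wrist picture the pin nose sits in the narrow notch and the tongue lies in the wide slot. The post matches the model drawn at 18 mm travel. The arm is clear of everything, with force readings only at noise level.

**What did not quite agree:**
- The distance the tool moved while pushing the bolt suggested only 17 to 17.5 mm of travel, with an uncertain contact point. The picture and the hard stop point to 18 mm.
- The wrist and top cameras differed by about 4 mm on the holder's position. I used the wrist camera.
- I could not measure the force between ring and pin. I only estimated it to be below 20 N from the force on the ear.

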